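Brush the shells out of the nut cracker

TASK

At the nut stall, fold down the flap at the end of the cracker's bed so that it hangs into the red waste tray, then take the hand brush and sweep all five half shells off the bed into that tray; the shells are for the brush, so do not touch them with the gripper or arm. Then set the brush down gently, bristles down and lengthwise, in its wooden rest and let go, leaving the flap down and the bowl and scoop where they stand.

Things in the scene. Friction and masses are not known exactly. Their poses are not given: they have to be found in the camera images.
- cracker: nut cracker, fixed: a low green block 190 mm wide (its x), 280 mm long (its y), with a steel top. Two green side rails (x = +-85 to +-95 mm) rise 30 mm above the top. At the +y end two dark steel jaws, 50 mm above the top, grip a whole nut that stays there; the flap closes the -y end. Origin on the table, 10 mm further to +y than bed
- bed (a point): the steel top where the shells lie: this point is on its surface, 60 mm above the table, midway between the rails; axes are the cracker's, z up. The bed is 170 mm wide between the rails and clear from y = -115 mm (the flap) to y = +110 mm (the jaws), measured from this point
- flap (a joint): aluminium flap across the bed's -y end, 166 mm wide, 48 mm tall from its hinge, 4 mm thick, yellow strip on top. Rad: 0 upright (shut), growing as its top swings outward (cracker's -y) and down; 2.5 is the stop, hanging steeply into the tray. Moves easily (under 1 N at the top); pushed beyond about 0.5 rad it falls the rest of the way by itself and stays down
- flap_hinge (a point): middle of the flap's hinge line, at the end of the bed and 2 mm below its surface; the hinge runs along the cracker's x
- flap_top (a point): point on the middle of the flap, 45 mm from its hinge (in the yellow strip); moves with the flap
- tray: red waste tray fixed to the cracker below the flap, with the cracker's axes: an open box 210 mm (x) by 145 mm (y), 42 mm high, walls 4 mm. Origin at the centre of its underside, on the table
- brush_grip (a point): hand brush, about 160 g, standing on its rest at the start: wooden block with bristles below and an upright blue grip rib on top, 80 mm long (its x), 24 mm wide (its y), 40 mm high. This point is in the rib's middle, 66 mm above the bristle ends and 16 mm below the rib's top; z up as the brush stands. Grasp across the rib (along its y)
- brush_foot (a point): centre of the brush's bristle ends, 66 mm below brush_grip, same axes. Bristle field 100 mm (x) by 32 mm (y), 26 mm high, stiff (does not bend); wooden block above it 104 by 36 mm, 17 mm thick
- rest_floor (a point): brush rest, fixed: dark wooden dish 150 mm (its x) by 90 mm (its y), floor 8 mm above the table and 134 by 74 mm inside a rim that rises 8 mm above the floor. This point is the centre of the floor
- brush: the same brush; origin at brush_foot, same axes
- bowl: blue ceramic bowl, bystander, rim radius 50 mm, 40 mm high; origin at the centre of its underside; stands beside the rest
- scoop: steel goods scoop lying on the table, bystander, 200 mm long, 36 mm high; origin on its underside where blade and handle meet
- shell0_c (a point): brown half walnut shell, 35 mm across, 18 mm high, 12 g, lying dome up loose on the bed; this point is its centre, 9 mm above its flat side
- shell0: the shell of shell0_c; origin at the centre of its flat side
- shell1_c (a point): another such half shell
- shell1: the shell of shell1_c; origin at the centre of its flat side
- shell2_c (a point): another such half shell
- shell2: the shell of shell2_c; origin at the centre of its flat side
- shell3_c (a point): another such half shell
- shell3: the shell of shell3_c; origin at the centre of its flat side
- shell4_c (a point): another such half shell
- shell4: the shell of shell4_c; origin at the centre of its flat side

How it is judged:
By the outcome, as a careful person would: the job done as asked, in the order asked, and still so for the second after the job is handed in, with the robot touching nothing.
It also fails if it takes over 72 s, if anything falls off the work surface, if the arm or the gripper's body presses on something with over 40 N, if the wrist force passes 120 N, or if a joint passes its speed limit or range.

ROBOT

A 6-joint arm with a two-finger parallel gripper is mounted at the origin on the work surface. World frame = base frame: x ahead of the robot, y to its left, z up, the work surface at z = 0. Lengths are in mm, angles in rad, forces in N, time in s.
With the tool pointing down it reaches from about 375 to 925 mm from the base axis. Payload 5.7 kg.
Tool frame: the origin (TCP) lies midway between the tips of the shut fingers; the grasp point (between the pads) lies 19 mm behind it; z points along the fingers, y is the line along which they close (so a half turn about z gives the same grasp; the last joint's range is limited). The gripper opens to 85 mm and grips with 20 to 120 N. Pads are 22 mm wide; open, the fingers measure 114 mm over their backs; the gripper's body (76 mm by 85 mm) begins 54 mm behind the grasp point. The pads swing forward as they close: fully open they stand 13 mm farther back than shut.
Start: joints at [-1.446, 0.359, 1.51, -0, 1.272, -0.115], TCP at [142.491, -582.799, 196.767] pointing down, gripper open.
Joint ranges: [-2.97, 2.97], [-1.01, 2.36], [0.21, 2.38], [-0.96, 4.11], [0.2, 2.71], [-2.98, 2.98]. Speed limits (rad/s): [2.39, 2.39, 3.14, 3.14, 3.14, 3.14].

INTERFACE

Orientations are given as a 3x3 rotation matrix whose columns are the frame's x, y, z axes.
In Python, from workcell import ctrl gives the robot as it stands.
- The arm moves only by the tool send_rows, never from a script. Its argument "commands" is a list of rows, each a list of 7 numbers: the turn, a rotation vector about the tool's x, y, z in degrees, then the shift along the tool's x, y, z in m, then the finger opening in m, from 0 to 0.0854. A call has 1 to 5 rows; each row is the pose to reach, as a shift and turn from the pose commanded when the call began, along the tool's axes at that moment; what a row does not reach only later rows make up. A row lasts 1/10 s, in which the tool goes at most 50 mm and 8.59 degrees, less where a joint would pass 70% of its speed; a pose out of reach is approached as far as the arm can. A call with a gripper value outside its range is refused whole. The fingers move at their own pace and stop on an object; "grip_force" is the grip in N (left out, the last holds). Time passes only in rows, so rows that repeat a pose let the fingers close. It gives the time, the measured TCP pose, the force, the opening and the grip force at its end, in the units of the state.
- ctrl.state(): the state, without advancing time (a new reading comes with each control period).
- ctrl.grab_frame(name): name is "side" or "top"; returns the picture (420x560x3 uint8, red, green, blue); there is no depth.
- ctrl.get_calibration(name): a dict with "vertical_fov" (degrees; the focal length in pixels is half the picture's height over the tangent of half this angle, whatever the lens; pixels are square), "cx", "cy" (the principal point, pixels), "k1" (the pictures are not rectified: a ray, as slopes to the right and down, at radius r is drawn at 1 + k1 r^2 times it, then the intrinsics apply), "world_from_camera" (4x4, takes a point from camera to world coordinates). Camera axes: x right, y up, looking along -z (the intrinsics and any distortion apply to the point x, -y, -z); pixel columns grow to the right and rows downward; lengths in mm; the calibration is good to about 2 mm. A picture is of the moment at which its call begins. get_calibration takes no time and is no camera call.
- ctrl.sign_off(): hands the job in; it is judged then, once.
Trained networks look in the newest picture that a camera, given by its name, has taken for a name from the list of things; names that differ only in an ending like _2 or _b are one class to them, and where a whole thing is asked for, a point or a joint stands for the part that bears it (a point fixed in the world has none). Each returns a list of dicts, best first, with "p" (0 to 1); they miss things now and then, are a little off and sometimes report something else, mostly with a low value. They report only what shows in the picture. A call takes as long as a camera call.
- ctrl.recognise(camera, thing): "pixel" ([column, row] in pixels, amid what is visible of it).
- ctrl.regions_of(camera, thing): "pixels" (420x560 bool, what is visible of it) and "pixel" ([column, row] in pixels, amid what is visible of it).
- ctrl.spot_point(camera, thing): "pixel" ([column, row] in pixels: a listed point, or the origin of a listed thing).
The state is a dict: "clock": time; "qpos": joint angles; "joint_vel": joint speeds; "effort": joint torques, N m; "position": TCP position; "ee_rot": TCP orientation; "force": force on the tool from outside, world axes, zero at the start; "ft_torque": the same for the moment, N m; "finger_gap": finger opening in mm; "finger_force": force on a finger pad.
Only numpy, scipy, OpenCV 4.12 (cv2) and the standard library are available. Lean on these libraries where they do the work, as an engineer would, in place of code of your own. Each camera call takes 0.05 s, during which the arm holds its last target. There are 200 camera calls.

## Working session

There is one attempt and no reset: what is moved stays moved. The work goes in short steps, Python scripts to look and compute and a tool call to move; the robot and the scene stay as the last step left them, time stands still between calls to the robot, and variables do not carry over. Pictures are saved under pics/ and viewed, at most 10 in all, crops included, and the job is handed in when it is done.

Besides the shell and the picture viewer there is one more tool, called after "Emit:" in YAML: its name, and indented under it one key for each argument. send_rows: Moves the arm, as the interface text tells. Its arguments: {"type":"object","properties":{"commands":{"type":"array"},"grip_force":{"type":"number"}},"required":["commands"]}

```bash
ls; mkdir -p pics; cat > h.py <<'E'
import numpy as np, cv2
from workcell import ctrl
def cal(n):
    c=ctrl.get_calibration(n); f=210/np.tan(np.radians(c["vertical_fov"])/2)
    return c,f,np.array(c["world_from_camera"],float)
def ray(n,px):
    c,f,T=cal(n); d=np.array([(px[0]-c["cx"])/f,(px[1]-c["cy"])/f]); u=d.copy()
    for _ in range(30): u=d/(1+c["k1"]*(u@u))
    v=T[:3,:3]@np.array([u[0],-u[1],-1]); return T[:3,3],v/np.linalg.norm(v)
def atz(n,px,z):
    o,v=ray(n,px); return o+v*(z-o[2])/v[2]
def proj(n,p):
    c,f,T=cal(n); q=T[:3,:3].T@(np.asarray(p,float)-T[:3,3]); u=np.array([q[0],-q[1]])/-q[2]
    u=u*(1+c["k1"]*(u@u)); return u*f+[c["cx"],c["cy"]]
def tri(a,b):
    A=np.zeros((3,3));B=np.zeros(3);rs=[ray("top",a),ray("side",b)]
    for o,v in rs:
        P=np.eye(3)-np.outer(v,v);A+=P;B+=P@o
    p=np.linalg.solve(A,B); return p,max(np.linalg.norm((np.eye(3)-np.outer(v,v))@(p-o)) for o,v in rs)
E
python3 - <<'E'
from h import *
np.set_printoptions(precision=1,suppress=True)
for n in("top","side"):
    cv2.imwrite(f"pics/{n}0.png",ctrl.grab_frame(n)[:,:,::-1]); print(cal(n))
names="cracker bed flap_hinge flap_top tray brush_grip brush_foot rest_floor bowl scoop".split()+["shell0_c"]
for t in names:
    r={n:ctrl.spot_point(n,t)[:6] for n in("top","side")}
    print(t,{n:[(np.round(x["pixel"],1).tolist(),round(x["p"],2)) for x in v] for n,v in r.items()})
    if t!="shell0_c" and r["top"] and r["side"]: print("   ",*tri(r["top"][0]["pixel"],r["side"][0]["pixel"]))
print(ctrl.state())
E
```

```text
pics
({'vertical_fov': 56.37154299956427, 'cx': 282.83517357671053, 'cy': 211.0680345313608, 'k1': 0.039407729263910805, 'world_from_camera': array([[ -0. ,   1. ,  -0.1, 445.5],
       [ -1. ,  -0. ,   0. , -62.6],
       [  0. ,   0.1,   1. , 858.9],
       [  0. ,   0. ,   0. ,   1. ]])}, np.float64(391.8819917917519), array([[ -0. ,   1. ,  -0.1, 445.5],
       [ -1. ,  -0. ,   0. , -62.6],
       [  0. ,   0.1,   1. , 858.9],
       [  0. ,   0. ,   0. ,   1. ]]))
({'vertical_fov': 47.006438192742266, 'cx': 270.67364301673143, 'cy': 217.91739318272843, 'k1': 0.04812637548727829, 'world_from_camera': array([[  -0.8,    0.4,   -0.3,  153.3],
       [  -0.6,   -0.6,    0.5,  594.3],
       [   0. ,    0.6,    0.8, 1069.7],
       [   0. ,    0. ,    0. ,    1. ]])}, np.float64(482.89273982995064), array([[  -0.8,    0.4,   -0.3,  153.3],
       [  -0.6,   -0.6,    0.5,  594.3],
       [   0. ,    0.6,    0.8, 1069.7],
       [   0. ,    0. ,    0. ,    1. ]]))
cracker {'top': [([160.6, 226.9], 0.97), ([140.5, 200.8], 0.35)], 'side': [([236.9, 316.7], 0.55)]}
    [535.3 180.4 -13.7]
[... 1282 characters left out ...]
92), ([136.9, 199.5], 0.73)], 'side': [([293.2, 171.4], 0.83), ([349.1, 166.5], 0.51), ([265.0, 266.2], 0.47)]}
    [ 674.4 -319.3  -12.6] 2.4927065504150194
shell0_c {'top': [([134.3, 250.0], 0.57)], 'side': [([245.8, 318.7], 0.72), ([236.9, 298.9], 0.36)]}
{'clock': 1.2, 'qpos': array([-1.4,  0.4,  1.5,  0. ,  1.3, -0.1]), 'joint_vel': array([-0., -0., -0.,  0., -0., -0.]), 'effort': array([ -0. , -52.8, -27.9,  -0. ,   0. ,  -0. ]), 'position': array([ 142.5, -582.8,  196.8]), 'ee_rot': array([[ 1. ,  0.2,  0. ],
       [ 0.2, -1. ,  0. ],
       [ 0. , -0. , -1. ]]), 'force': array([0. , 0.7, 1.1]), 'ft_torque': array([ 0., -0.,  0.]), 'finger_force': 0.0, 'finger_gap': 85.1982082819334}
```

View pics/top0.png

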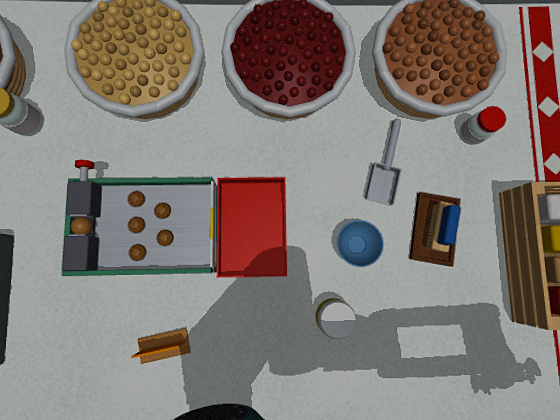

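View pics/side0.png

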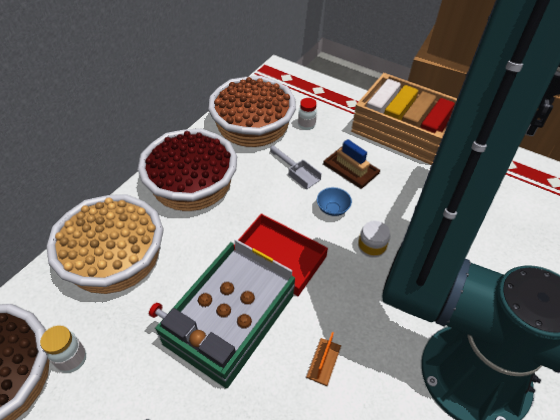

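The top view shows the cracker with its jaws on the left (80,225) and the flap's yellow strip at about (212,222). The tray is at (252,227), the bowl at (360,243) and the brush on its rest at (437,228) with a blue rib. The shells are at (137,199), (162,211), (136,225), (165,238) and (137,252). The orange brush at (160,345) and the white jar at (335,318) are decoys, and the side view agrees with all of this. Next I'll refine the poses.

```bash
python3 - <<'E'
from h import *
np.set_printoptions(precision=1,suppress=True)
im=cv2.cvtColor(cv2.imread("pics/top0.png"),cv2.COLOR_BGR2HSV)
def seg(lo,hi,box):
    m=cv2.inRange(im,np.array(lo),np.array(hi)); k=np.zeros_like(m); x0,y0,x1,y1=box; k[y0:y1,x0:x1]=m[y0:y1,x0:x1]; return k
def axis(m,z):
    p=np.argwhere(m)[:,::-1]; w=np.array([atz("top",q,z)[:2] for q in p]); c=w.mean(0); r=cv2.minAreaRect(w.astype(np.float32))
    e=np.linalg.eigh(np.cov(w.T))[1][:,1]; return len(p),c,np.degrees(np.arctan2(e[1],e[0])),r
print("rib top",axis(seg((100,120,60),(125,255,255),(405,190,465,265)),86))
print("yellow",axis(seg((20,120,80),(35,255,255),(200,190,222,260)),104))
print("tray",axis(seg((0,120,40),(6,255,255),(214,170,292,285)),42))
g=seg((45,60,20),(90,255,255),(50,165,220,285)); print("green",axis(g,90))
# tray rim corners / rails in both pics
for p in [(218,178),(285,178),(287,276)]: print("trayc",atz("top",p,42))
for p in [(137,199),(162,211),(136,225),(165,238),(137,252)]: print("shell",atz("top",p,72))
for n in("top","side"):
  for t in("shell0_c","brush_grip","rest_floor","flap_top"):
    for r in ctrl.regions_of(n,t)[:6]:
        q=np.argwhere(r["pixels"])[:,::-1]; print(n,t,round(r["p"],2),np.round(r["pixel"],1),len(q),q.min(0),q.max(0))
# reprojection check in side image
bed=np.array([535.5,170,60])
for d in [(0,0,0),(-90,-115,30),(90,-115,30),(0,-115,46)]: print("side",proj("side",bed+d),"top",proj("top",bed+d))
E
python3 - <<'E'
import cv2
a=cv2.imread("pics/top0.png")[165:290,50:300];b=cv2.imread("pics/top0.png")[180:280,400:475]
a=cv2.resize(a,None,fx=3,fy=3,interpolation=2); cv2.imwrite("pics/c1.png",a)
cv2.imwrite("pics/c2.png",cv2.resize(b,None,fx=6,fy=6,interpolation=2))
E
```

```text
rib top (422, array([ 530.1, -421.9]), np.float64(166.27179426811833), ((531.12158203125, -422.3465881347656), (22.165245056152344, 79.1638412475586), 76.10313415527344))
yellow (121, array([535. ,  53.1]), np.float64(-179.2554897304085), ((534.9163208007812, 53.165985107421875), (58.236087799072266, 5.769530296325684), 0.8296315670013428))Traceback (most recent call last):
  File "<stdin>", line 11, in <module>
  File "<stdin>", line 7, in axis
  File "h.py", line 11, in atz
    o,v=ray(n,px); return o+v*(z-o[2])/v[2]
        ~~~^^^^^^
  File "h.py", line 7, in ray
    c,f,T=cal(n); d=np.array([(px[0]-c["cx"])/f,(px[1]-c["cy"])/f]); u=d.copy()
          ~~~^^^
  File "h.py", line 4, in cal
    c=ctrl.get_calibration(n); f=210/np.tan(np.radians(c["vertical_fov"])/2)
ValueError: time passes only in moves, steps and waits
```

View pics/c1.png

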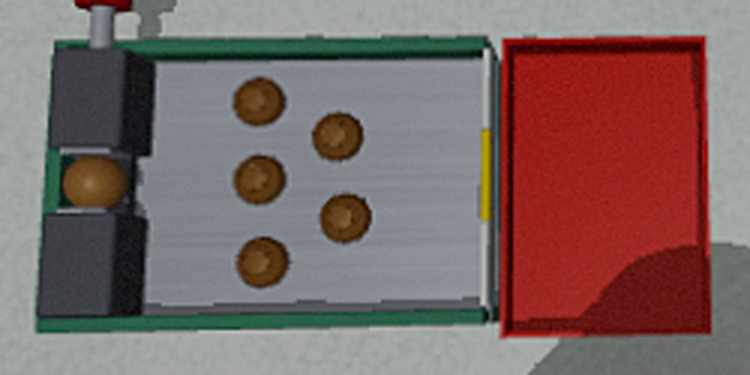

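View pics/c2.png

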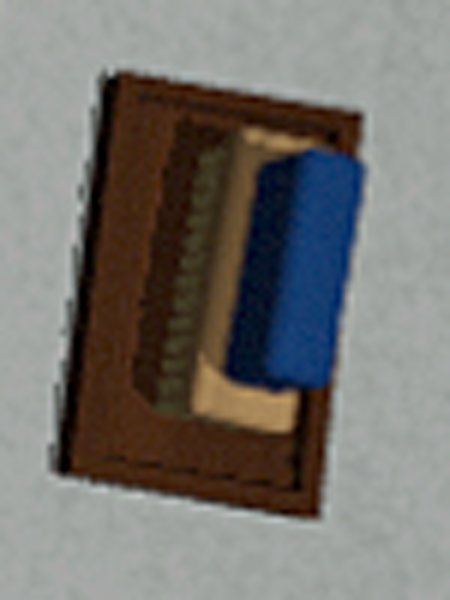

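The crops show the rails, flap line (column ~212), five shells, brush rib top and rest corners clearly. The shells and jaws are well separated, and I'll read the corners off the crops.

```bash
python3 - <<'E'
s=open('h.py').read().replace("def cal(n):","import functools\n@functools.lru_cache(None)\ndef cal(n):"); open('h.py','w').write(s)
E
python3 - <<'E'
from h import *
np.set_printoptions(precision=1,suppress=True)
def show(l,pts,z,off,s):
    w=np.array([atz("top",np.array(p)/s+off-(0.5-0.5/s),z) for p in pts]); print(l,w[:,:2].tolist() if 0 else w[:,:2].round(1).tolist(),w.mean(0).round(1)); return w
o=np.array([50,165]);b=np.array([400,180])
ang=lambda v:np.degrees(np.arctan2(v[1],v[0])).round(1)
w=show("rail",[(55,40),(488,38),(37,332),(488,322)],90,o,3); print(ang(w[0]-w[1]),ang(w[2]-w[3]))
w=show("flaptop",[(487,50),(487,308)],106,o,3); print(ang(w[0]-w[1]))
w=show("tray",[(503,38),(706,38),(711,334),(500,337)],42,o,3); print(ang(w[0]-w[1]),ang(w[3]-w[2]),ang(w[0]-w[3]),ang(w[1]-w[2]))
show("shell",[(259,101),(337,136),(259,180),(345,218),(262,262)],68,o,3)
w=show("ribtop",[(305,150),(365,160),(330,385),(268,378)],90,b,6); print(ang(w[0]-w[3]),ang(w[1]-w[2]))
w=show("rest",[(108,70),(362,115),(320,520),(60,475)],16,b,6); print(ang(w[0]-w[3]),ang(w[1]-w[2]))
print(ctrl.state()["clock"],ctrl.state()["ee_rot"])
E
```

```text
rail [[627.6, 334.5], [628.2, 55.0], [439.8, 332.6], [441.4, 52.2]] [534.3 193.6  90. ]
90.1 90.3
flaptop [[616.4, 53.1], [450.2, 50.6]] [533.3  51.8 106. ]
0.9
tray [[639.5, 51.8], [638.8, -91.9], [431.1, -92.7], [431.0, 51.1]] [535.1 -20.5  42. ]
89.7 90.0 0.2 0.2
shell [[590.5, 210.5], [566.3, 158.1], [537.0, 208.3], [511.1, 151.0], [482.6, 203.9]] [537.5 186.4  68. ]
ribtop [[569.5, -420.3], [566.0, -439.9], [491.3, -422.5], [493.8, -402.4]] [ 530.1 -421.3   90. ]
-13.3 -13.1
rest [[611.7, -384.6], [594.2, -476.5], [447.8, -449.8], [464.4, -358.1]] [ 529.5 -417.2   16. ]
-10.2 -10.3
1.2 [[ 1.   0.2  0. ]
 [ 0.2 -1.   0. ]
 [ 0.  -0.  -1. ]]
```

```bash
cat >> h.py <<'E'
from scipy.spatial.transform import Rotation as Ro
def go(p,yaw):
    "shift/turn in present tool axes for tool down at p, tool x at yaw deg"
    s=ctrl.state(); R=np.array(s["ee_rot"]); c,d=np.cos(np.radians(yaw)),np.sin(np.radians(yaw))
    G=np.array([[c,d,0],[d,-c,0],[0,0,-1]])
    print("t",round(s["clock"],2),"turn",Ro.from_matrix(R.T@G).as_rotvec(degrees=True).round(2),"shift mm",(R.T@(np.array(p)-s["position"])).round(1),"F",np.round(s["force"],1),"gap",round(s["finger_gap"],1))
E
python3 -c "
from h import *
go((535,105,200),0);go((535,105,85),0);print(np.round(ctrl.state()['ee_rot'],4))"
```

```text
t 1.2 turn [-1.000e-02 -0.000e+00  1.374e+01] shift mm [ 544.6 -574.9   -3.2] F [0.  0.7 1.1] gap 85.2
t 1.2 turn [-1.000e-02 -0.000e+00  1.374e+01] shift mm [ 544.6 -574.9  111.8] F [0.  0.7 1.1] gap 85.2
[[ 9.714e-01  2.375e-01  0.000e+00]
 [ 2.375e-01 -9.714e-01  1.000e-04]
 [ 0.000e+00 -1.000e-04 -1.000e+00]]
```

Emit:
send_rows:
  commands:
    - [0, 0, 6, 0.035, -0.036, 0, 0.03]
    - [0, 0, 13.74, 0.07, -0.073, 0, 0]
    - [0, 0, 13.74, 0.105, -0.109, 0, 0]
    - [0, 0, 13.74, 0.14, -0.145, 0, 0]
    - [0, 0, 13.74, 0.172, -0.1815, 0, 0]

```text
clock: 1.7
position: [267.2, -364.3, 197.0]
ee_rot: [[1.0, -0.001, 0.001], [-0.001, -1.0, -0.001], [0.001, 0.001, -1.0]]
force: [0.8, -0.5, 1.0]
finger_gap: 12.2
finger_force: 0.0
```

Emit:
send_rows:
  commands:
    - [0, 0, 0, 0.022, -0.039, 0, 0]
    - [0, 0, 0, 0.044, -0.078, 0, 0]
    - [0, 0, 0, 0.066, -0.117, 0, 0]
    - [0, 0, 0, 0.09, -0.157, 0, 0]
    - [0, 0, 0, 0.09, -0.157, 0, 0]

```text
clock: 2.2
position: [358.2, -203.9, 196.9]
ee_rot: [[1.0, 0.006, 0.001], [0.006, -1.0, 0.002], [0.001, -0.002, -1.0]]
force: [-0.4, -0.7, -0.1]
finger_gap: -0.1
finger_force: 0.0
```

```bash
python3 -c "
from h import *
go((535,105,200),0);print(ctrl.state()['position'])"
```

```text
t 2.2 turn [-0.12 -0.06  0.35] shift mm [ 178.7 -307.8   -2.2] F [-0.4 -0.7 -0.1] gap -0.1
[ 358.16768503 -203.90433349  196.92645997]
```

Emit:
send_rows:
  commands:
    - [0, 0, 0, 0.022, -0.038, 0, 0]
    - [0, 0, 0, 0.044, -0.077, 0, 0]
    - [0, 0, 0, 0.067, -0.115, 0, 0]
    - [0, 0, 0, 0.09, -0.15, 0, 0]
    - [0, 0, 0, 0.09, -0.15, 0, 0]

```text
clock: 2.7
position: [449.0, -55.9, 197.1]
ee_rot: [[1.0, 0.004, 0.002], [0.004, -1.0, 0.001], [0.002, -0.001, -1.0]]
force: [0.5, 0.4, 0.5]
finger_gap: 0.1
finger_force: 0.0
```

Emit:
send_rows:
  commands:
    - [0, 0, 0, 0.022, -0.037, 0, 0]
    - [0, 0, 0, 0.044, -0.074, 0, 0]
    - [0, 0, 0, 0.066, -0.111, 0.01, 0]
    - [0, 0, 0, 0.087, -0.146, 0.03, 0]
    - [0, 0, 0, 0.087, -0.146, 0.05, 0]

```text
clock: 3.2
position: [537.2, 89.6, 146.8]
ee_rot: [[1.0, 0.003, 0.004], [0.003, -1.0, 0.001], [0.004, -0.001, -1.0]]
force: [0.0, -0.0, 0.1]
finger_gap: -0.3
finger_force: 0.0
```

```bash
python3 -c "
from h import *
go((535,92,87),0);print(ctrl.state()['position'])"
```

```text
t 3.2 turn [-0.08 -0.25  0.15] shift mm [-2.4 -2.3 59.8] F [ 0.  -0.   0.1] gap -0.3
[537.17239529  89.61339029 146.82207846]
```

Emit:
send_rows:
  commands:
    - [0, 0, 0, 0, -0.003, 0.03, 0]
    - [0, 0, 0, 0, -0.003, 0.058, 0]
    - [0, 0, 0, 0, 0, 0.06, 0]
    - [0, 0, 0, 0, 0.02, 0.06, 0]
    - [0, 0, 0, 0, 0.04, 0.06, 0]

```text
clock: 3.7
position: [533.9, 45.7, 87.7]
ee_rot: [[1.0, 0.001, 0.001], [0.001, -1.0, -0.0], [0.001, 0.0, -1.0]]
force: [-0.3, -1.0, -0.3]
finger_gap: 0.0
finger_force: 0.0
```

Emit:
send_rows:
  commands:
    - [0, 0, 0, 0, 0.02, 0, 0]
    - [0, 0, 0, 0, 0.04, 0, 0]
    - [0, 0, 0, 0, 0.06, 0, 0]
    - [0, 0, 0, 0, 0.06, -0.03, 0]
    - [0, 0, 0, 0, 0.06, -0.075, 0.05]

```text
clock: 4.2
position: [531.4, -14.7, 161.8]
ee_rot: [[1.0, -0.002, -0.005], [-0.002, -1.0, 0.0], [-0.005, -0.0, -1.0]]
force: [0.6, 0.9, -0.4]
finger_gap: 13.7
finger_force: 0.0
```

Emit:
send_rows:
  commands:
    - [0, 0, 0, 0, 0.04, -0.025, 0.085]
    - [0, 0, 0, 0, 0.09, -0.03, 0.085]
    - [0, 0, 0, 0, 0.14, -0.03, 0.085]
    - [0, 0, 0, 0, 0.19, -0.03, 0.085]
    - [0, 0, 0, 0, 0.23, -0.03, 0.085]

```text
clock: 4.7
position: [532.9, -247.2, 193.9]
ee_rot: [[1.0, -0.002, 0.002], [-0.002, -1.0, -0.002], [0.002, 0.002, -1.0]]
force: [0.0, 0.6, -0.2]
finger_gap: 84.7
finger_force: 0.0
```

```bash
python3 -c "
from h import *
cv2.imwrite('pics/a1.png',ctrl.grab_frame('top')[150:300,50:480,::-1])
go((530.1,-421.3,150),-13.2);print(ctrl.state()['position'])"
```

```text
t 4.75 turn [ 0.39 -0.21 12.98] shift mm [ -2.9 167.5  45.1] F [ 1.7 -5.4  0.7] gap 85.0
[ 533.55393801 -253.52190313  193.86847013]
```

View pics/a1.png

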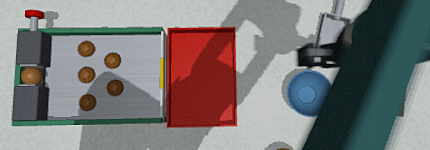

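The yellow strip still shows at about (162,73) in the crop, so the flap may not have swung. I'll look closer.

```bash
python3 -c "
from h import *
a=ctrl.grab_frame('top')[165:290,150:300,::-1];b=ctrl.grab_frame('side')[210:335,200:350,::-1]
cv2.imwrite('pics/a2.png',cv2.resize(np.vstack([a,b]),None,fx=2.4,fy=2.4,interpolation=2))
print(ctrl.spot_point('side','flap_top'),ctrl.spot_point('top','flap_top'))"
```

```text
[{'pixel': [264.0, 253.9], 'p': 0.75}, {'pixel': [223.4, 307.9], 'p': 0.64}] [{'pixel': [210.6, 226.5], 'p': 0.59}]
```

View pics/a2.png

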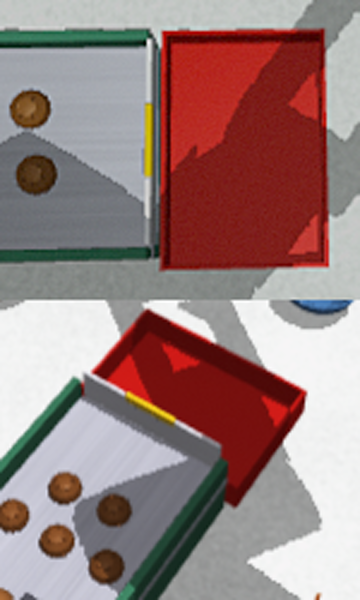

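The flap is clearly still upright, with the strip between bed and tray in both views. I'll repeat the push more slowly and check it midway.

Emit:
send_rows:
  commands:
    - [0, 0, 0, 0, -0.045, 0, 0]
    - [0, 0, 0, 0, -0.09, 0, 0]
    - [0, 0, 0, 0, -0.135, 0, 0]
    - [0, 0, 0, 0, -0.18, 0, 0]
    - [0, 0, 0, 0, -0.22, 0, 0]

```text
clock: 5.45
position: [532.3, -19.4, 192.4]
ee_rot: [[1.0, 0.002, -0.0], [0.002, -1.0, 0.001], [-0.0, -0.001, -1.0]]
force: [1.7, -0.2, -0.1]
finger_gap: 11.6
finger_force: 0.0
```

Emit:
send_rows:
  commands:
    - [0, 0, 0, 0, -0.045, 0, 0]
    - [0, 0, 0, 0, -0.09, 0, 0]
    - [0, 0, 0, 0, -0.122, 0, 0]
    - [0, 0, 0, 0, -0.122, 0.03, 0]
    - [0, 0, 0, 0, -0.122, 0.06, 0]

```text
clock: 5.95
position: [533.5, 102.0, 132.7]
ee_rot: [[1.0, 0.005, 0.003], [0.005, -1.0, 0.001], [0.003, -0.001, -1.0]]
force: [0.1, -0.6, 0.5]
finger_gap: 0.2
finger_force: 0.0
```

```bash
python3 -c "
from h import *
go((535,92,84),0);print(ctrl.state()['position'])"
```

```text
t 5.95 turn [-0.03 -0.18  0.26] shift mm [ 1.3 10.  48.7] F [ 0.1 -0.6  0.5] gap 0.2
[533.52978093 101.96682494 132.74862782]
```

Emit:
send_rows:
  commands:
    - [0, 0, 0, 0, 0.006, 0.025, 0]
    - [0, 0, 0, 0, 0.008, 0.05, 0]
    - [0, 0, 0, 0, 0.012, 0.054, 0]
    - [0, 0, 0, 0, 0.022, 0.054, 0]
    - [0, 0, 0, 0, 0.032, 0.054, 0]

```text
clock: 6.45
position: [534.2, 67.0, 79.2]
ee_rot: [[1.0, 0.001, 0.002], [0.001, -1.0, -0.0], [0.002, 0.0, -1.0]]
force: [0.3, -0.1, 0.9]
finger_gap: 0.2
finger_force: 0.0
```

Emit:
send_rows:
  commands:
    - [0, 0, 0, 0, 0.008, 0, 0]
    - [0, 0, 0, 0, 0.016, 0, 0]
    - [0, 0, 0, 0, 0.024, 0, 0]
    - [0, 0, 0, 0, 0.03, 0, 0]
    - [0, 0, 0, 0, 0.03, 0, 0]

```text
clock: 6.95
position: [533.5, 36.4, 78.0]
ee_rot: [[1.0, -0.001, 0.0], [-0.001, -1.0, -0.0], [0.0, 0.0, -1.0]]
force: [0.2, -0.2, -1.1]
finger_gap: 0.3
finger_force: 0.0
```

```bash
python3 -c "
from h import *
b=ctrl.grab_frame('side')[150:350,170:400,::-1]
cv2.imwrite('pics/a3.png',cv2.resize(b,None,fx=2.4,fy=2.4,interpolation=2))
print(ctrl.spot_point('side','flap_top'));s=ctrl.state();print(s['position'],s['force'])"
```

```text
[{'pixel': [294.2, 169.8], 'p': 0.65}, {'pixel': [261.7, 253.9], 'p': 0.63}]
[533.41356712  37.13603808  77.85205203] [ 0.18116688  0.28215813 -0.58117745]
```

View pics/a3.png

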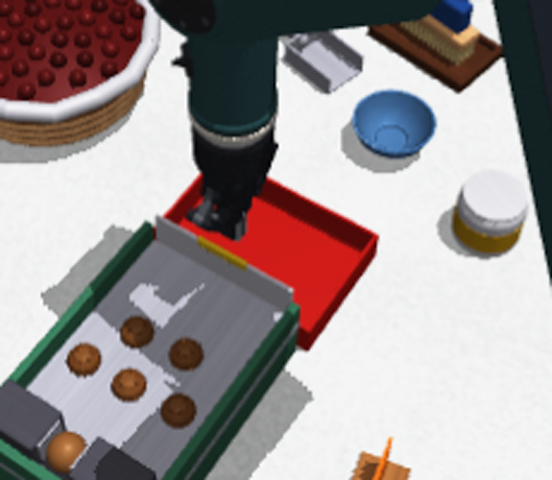

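```bash
python3 -c "
from h import *
np.set_printoptions(precision=1,suppress=True)
p=ctrl.state()['position'];print(p,proj('side',p),proj('top',p),proj('side',(535,53,106)),proj('side',(535,53,58)))
for y in(70,90,110): print(y,proj('side',(535,y,80)),proj('side',(535,y,106)))
a=ctrl.grab_frame('top')[165:290,150:300,::-1]
cv2.imwrite('pics/a4.png',cv2.resize(a,None,fx=4,fy=4,interpolation=2))
"
```

```text
[533.4  37.1  77.9] [267.5 255.2] [221.6 225.1] [263.2 252.9] [263.4 263.8]
70 [259.4 263.7] [259.2 257.8]
90 [254.7 269.5] [254.4 263.6]
110 [249.9 275.4] [249.6 269.6]
```

View pics/a4.png

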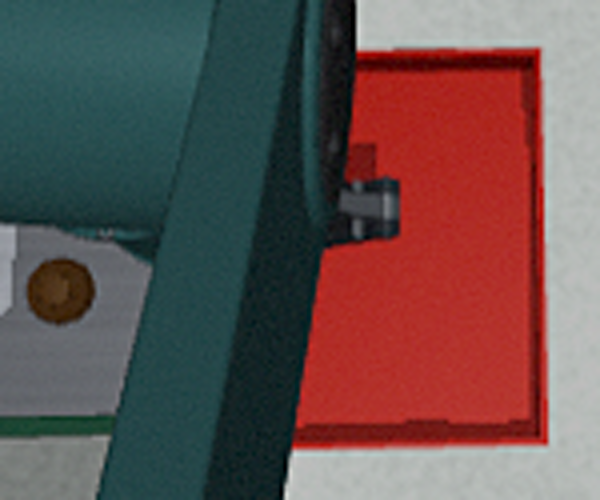

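The finger is outside the flap at y=37 while the flap still looks upright. I'll track the yellow strip numerically instead, re-entering from the inside in small steps.

```bash
cat >> h.py <<'E'
def strip():
    im=cv2.cvtColor(ctrl.grab_frame("side"),cv2.COLOR_RGB2HSV); m=cv2.inRange(im[225:300,225:320],(20,150,90),(35,255,255))
    q=np.argwhere(m)[:,::-1]+[225,225]; s=ctrl.state()
    print("strip n",len(q),q.mean(0).round(1) if len(q) else "",q.min(0) if len(q) else "",q.max(0) if len(q) else "","t",s["clock"],"pos",np.round(s["position"],1),"F",np.round(s["force"],2))
E
python3 -c "
from h import *
strip()
for a in(0,.3,.6,1,1.5,2,2.5): print(a,proj('side',(535,55-46*np.sin(a),58+46*np.cos(a))).round(1))"
```

```text
strip n 65 [262.1 255.2] [252 249] [272 261] t 7.15 pos [533.3  37.5  77.8] F [ 0.26 -0.17  0.53]
0 [262.7 253.9]
0.3 [265.9 250.6]
0.6 [268.7 248.5]
1 [271.6 248. ]
1.5 [273.1 251. ]
2 [272.2 257.1]
2.5 [269.1 264.8]
```

Emit:
send_rows:
  commands:
    - [0, 0, 0, 0, 0, -0.025, 0]
    - [0, 0, 0, 0, 0, -0.055, 0]
    - [0, 0, 0, 0, -0.03, -0.055, 0]
    - [0, 0, 0, 0, -0.058, -0.055, 0]
    - [0, 0, 0, 0, -0.058, -0.025, 0]

```text
clock: 7.65
position: [537.3, 98.6, 106.2]
ee_rot: [[1.0, 0.002, 0.009], [0.002, -1.0, 0.002], [0.009, -0.002, -1.0]]
force: [1.4, -0.4, 0.1]
finger_gap: 0.0
finger_force: 0.0
```

```bash
python3 -c "
from h import *
strip()"
```

```text
strip n 63 [264.1 256. ] [256 251] [272 261] t 7.7 pos [532.1  97.1  99.7] F [-1.6  -0.45 -2.62]
```

Emit:
send_rows:
  commands:
    - [0, 0, 0, 0, 0, 0.01, 0]
    - [0, 0, 0, 0, 0.01, 0.02, 0]
    - [0, 0, 0, 0, 0.02, 0.02, 0]
    - [0, 0, 0, 0, 0.03, 0.02, 0]
    - [0, 0, 0, 0, 0.035, 0.02, 0]

```text
clock: 8.2
position: [534.0, 58.5, 83.4]
ee_rot: [[1.0, -0.002, 0.001], [-0.002, -1.0, -0.0], [0.001, 0.0, -1.0]]
force: [0.7, -1.2, 0.8]
finger_gap: 0.4
finger_force: 0.0
```

```bash
python3 -c "
from h import *
strip()"
```

```text
strip n 38 [266.2 257.6] [254 252] [272 261] t 8.25 pos [534.   58.2  83.4] F [-1.38 -1.09 -0.06]
```

Emit:
send_rows:
  commands:
    - [0, 0, 0, 0, 0.005, 0, 0]
    - [0, 0, 0, 0, 0.01, 0, 0]

```text
clock: 8.45
position: [533.7, 49.9, 83.2]
ee_rot: [[1.0, -0.0, 0.001], [-0.0, -1.0, 0.0], [0.001, -0.0, -1.0]]
force: [1.1, 0.2, 0.2]
finger_gap: -0.2
finger_force: 0.0
```

```bash
python3 -c "
from h import *
strip()"
```

```text
strip n 67 [261.9 255.1] [252 249] [272 261] t 8.5 pos [533.6  49.3  83.1] F [ 0.22 -0.63 -0.42]
```

Emit:
send_rows:
  commands:
    - [0, 0, 0, 0, 0.005, 0, 0]
    - [0, 0, 0, 0, 0.008, 0, 0]

```text
clock: 8.7
position: [533.4, 42.0, 82.9]
ee_rot: [[1.0, 0.0, 0.0], [0.0, -1.0, 0.0], [0.0, -0.0, -1.0]]
force: [-0.0, -0.3, 0.0]
finger_gap: -0.2
finger_force: 0.0
```

```bash
python3 -c "
from h import *
strip()
a=ctrl.grab_frame('side')[215:305,205:325,::-1]
cv2.imwrite('pics/a5.png',cv2.resize(a,None,fx=6,fy=6,interpolation=2))
"
```

```text
strip n 65 [262.1 255.2] [252 249] [272 261] t 8.75 pos [533.4  41.7  82.9] F [ 0.7   0.32 -0.61]
```

View pics/a5.png

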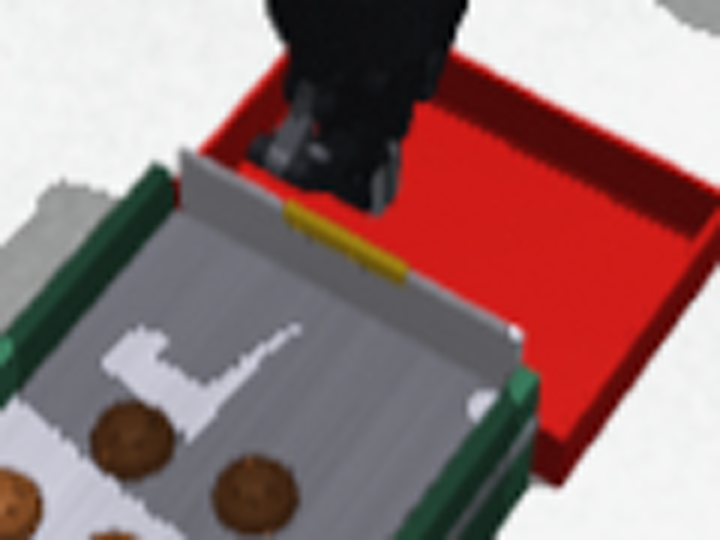

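The tip seems to pass above the flap: at (269,250) in the side picture it sits about 5 px higher than the reported TCP projects, and red tray shows between tip and strip. So the fingertips are about 25 mm higher than reported. I'll confirm by lowering carefully on the clear side.

Emit:
send_rows:
  commands:
    - [0, 0, 0, 0, 0, -0.03, 0]
    - [0, 0, 0, 0, -0.025, -0.03, 0]
    - [0, 0, 0, 0, -0.05, -0.03, 0]
    - [0, 0, 0, 0, -0.05, -0.01, 0]
    - [0, 0, 0, 0, -0.05, 0.01, 0]

```text
clock: 9.3
position: [534.3, 93.3, 73.1]
ee_rot: [[1.0, 0.002, 0.002], [0.002, -1.0, 0.0], [0.002, -0.0, -1.0]]
force: [-0.5, -0.3, -0.9]
finger_gap: 0.1
finger_force: 0.0
```

Emit:
send_rows:
  commands:
    - [0, 0, 0, 0, 0, 0.003, 0]
    - [0, 0, 0, 0, 0, 0.006, 0]
    - [0, 0, 0, 0, 0, 0.009, 0]
    - [0, 0, 0, 0, 0, 0.01, 0]

```text
clock: 9.7
position: [533.9, 92.2, 63.3]
ee_rot: [[1.0, -0.0, 0.001], [-0.0, -1.0, 0.0], [0.001, -0.0, -1.0]]
force: [-0.1, 0.1, -0.4]
finger_gap: -0.0
finger_force: 0.0
```

```bash
python3 -c "
from h import *
strip();strip();im=ctrl.grab_frame('side')
p=ctrl.state()['position'];print(proj('side',p))
cv2.imwrite('pics/tmp.png',im[:,:,::-1])
x0,y0=[int(v) for v in proj('side',p)]
g=cv2.cvtColor(im,cv2.COLOR_RGB2GRAY)
for r in range(y0-26,y0+12,2): print(r,g[r,x0-20:x0+22:2])
print(x0-20)"
```

```text
strip n 42 [266.8 257.4] [262 253] [272 261] t 9.75 pos [533.8  92.2  63.2] F [ 0.4  -1.01  0.44]
strip n 42 [266.8 257.4] [262 253] [272 261] t 9.8 pos [533.8  92.2  63.3] F [ 0.49 -0.08 -0.27]
[254.74835212 274.126234  ]
248 [38 95 96 18 14 14 15 17 13 17 19 19 13 15 15 21 76 81 80 81 81]
250 [98 99 74 16 38 23 18 13 12 14 17 14 15 14 14 36 79 81 81 80 80]
252 [181 125 108  26  43  24  23  14  13  13  15  13  14  16  76  79  81  80
  81  81  80]
254 [203 200 174  62  61  20  18  15  13  12  15  15  14  13 192 174  86  81
  81  81  81]
256 [201 199 119  75  70  39  28  16  14  18  14  14  13  25  81 150 192 151
  82  80  81]
258 [ 83  71  67  74  48  71  37  19  20  17  14  13  52  84  91  87  94 166
 195 130  80]
260 [ 37  51  81  70  40  79  42  20  20  15  14  15  66  87  92  92  88  83
 102 174 172]
262 [ 24  69  95  54  34  32  37  17  16  13  14  48  48  87  91  92  91  92
  89  92 147]
264 [102  65  57  33  32  20  15  13  14  15  24  69  49  97  92  90  91  92
  91  92  93]
266 [114 115  95  36  19  18  13  13  13  14  18  69  51 161 110 102  92  91
  91  92  92]
268 [115 115 114 115  92  91  91 100  68  16  21  68 165 198 193 120 111 101
  91  91  92]
270 [114 115 115 113 111 111 111 112 115 103 145 164 198 194 193 197 175 166
 108  95  90]
272 [115 114 113 111 112 109 112 114 113 112 109 158 195 193 195 199 198 196
 195 162 105]
274 [113 113 111 112 110 111 113 114 112 110 113 112 110 194 200 200 197 197
 193 195 193]
276 [113 110 111 109 110 112 113 112 110 111 112 111 109 113 195 198 197 195
 196 192 199]
278 [110 110 110 111 112 114 110 111 110 113 110 109 112 115 113 151 189 196
 193 197 201]
280 [111 110 110 111 114 112 112 110 113 110 110 111 114 113 112 112 111 183
 196 202 200]
282 [112 109 111 114 112 113 110 113 110 111 110 113 114 112 112 110 112 111
 157 201 199]
284 [107 110 112 112 112 110 113 110 110 109 112 115 113 113 110 112 110 115
 115 115 160]
234
```

Emit:
send_rows:
  commands:
    - [0, 0, 0, 0, 0, 0.005, 0]
    - [0, 0, 0, 0, 0, 0.01, 0]
    - [0, 0, 0, 0, 0, 0.012, 0]
    - [0, 0, 0, 0, 0, 0.014, 0]
    - [0, 0, 0, 0, 0, 0.014, 0]

```text
clock: 10.35
position: [533.1, 92.3, 48.5]
ee_rot: [[1.0, -0.0, -0.001], [-0.0, -1.0, 0.0], [-0.001, -0.0, -1.0]]
force: [-0.3, 0.2, -1.0]
finger_gap: 0.4
finger_force: 0.0
```

Emit:
send_rows:
  commands:
    - [0, 0, 0, 0, 0, 0.002, 0]
    - [0, 0, 0, 0, 0, 0.004, 0]
    - [0, 0, 0, 0, 0, 0.004, 0]

```text
clock: 10.65
position: [533.2, 92.3, 44.6]
ee_rot: [[1.0, 0.0, -0.0], [0.0, -1.0, 0.0], [-0.0, -0.0, -1.0]]
force: [0.2, 0.0, -0.0]
finger_gap: -0.3
finger_force: 0.0
```

Emit:
send_rows:
  commands:
    - [0, 0, 0, 0, 0, 0.002, 0]
    - [0, 0, 0, 0, 0, 0.003, 0]
    - [0, 0, 0, 0, 0, 0.003, 0]

```text
clock: 10.95
position: [533.3, 92.3, 41.7]
ee_rot: [[1.0, -0.0, -0.0], [-0.0, -1.0, 0.0], [-0.0, -0.0, -1.0]]
force: [0.5, -0.2, -0.5]
finger_gap: -0.1
finger_force: 0.0
```

Emit:
send_rows:
  commands:
    - [0, 0, 0, 0, 0, 0.002, 0]
    - [0, 0, 0, 0, 0, 0.002, 0]

```text
clock: 11.15
position: [533.3, 92.3, 39.6]
ee_rot: [[1.0, -0.0, -0.0], [-0.0, -1.0, 0.0], [-0.0, -0.0, -1.0]]
force: [-0.2, 0.3, 0.1]
finger_gap: 0.0
finger_force: 0.0
```

Emit:
send_rows:
  commands:
    - [0, 0, 0, 0, 0, 0.002, 0]
    - [0, 0, 0, 0, 0, 0.002, 0]

```text
clock: 11.35
position: [533.3, 92.3, 37.6]
ee_rot: [[1.0, 0.0, -0.0], [0.0, -1.0, 0.0], [-0.0, -0.0, -1.0]]
force: [-0.4, 0.3, 1.1]
finger_gap: 0.0
finger_force: 0.0
```

Emit:
send_rows:
  commands:
    - [0, 0, 0, 0, 0, 0.0015, 0]
    - [0, 0, 0, 0, 0, 0.0015, 0]

```text
clock: 11.55
position: [533.3, 92.3, 36.2]
ee_rot: [[1.0, -0.0, -0.0], [-0.0, -1.0, 0.0], [-0.0, -0.0, -1.0]]
force: [-0.7, -0.4, -0.2]
finger_gap: 0.2
finger_force: 0.0
```

```bash
python3 -c "
from h import *
im=ctrl.grab_frame('side');p=ctrl.state()['position'];q=proj('side',p);print(p,q)
for dz in(10,20,25,30): print(dz,proj('side',p+[0,0,dz]),proj('side',p+[-11,0,dz]),proj('side',p+[11,0,dz]))
g=cv2.cvtColor(im,cv2.COLOR_RGB2GRAY)
for r in range(258,286,2): print(r,g[r,234:276:2])
b=np.hstack([im[200:300,200:320],np.array(ctrl.grab_frame('top'))[170:270,140:260]])[:,:,::-1]
cv2.imwrite('pics/a6.png',cv2.resize(b,None,fx=3.3,fy=3.3,interpolation=2))"
```

```text
[533.30409506  92.27686414  36.23805273] [255.16683857 280.05687222]
10 [255.06912124 277.92939302] [258.741807   280.06429876] [251.41990163 275.8086362 ]
20 [254.9700953  275.77418029] [258.66660118 277.91596654] [251.29734633 273.64665721]
25 [254.92008319 274.68599996] [258.6286181  276.83123032] [251.23545262 272.5550903 ]
30 [254.86973373 273.59067566] [258.59037807 275.73935251] [251.17314257 271.45637733]
258 [114 113 188  38  37  36  21  16  13  14  15  14  15  15  62  68  94 166
 194 130  80]
260 [113 112 113 137  46  30  23  13  13  13  16  13  14  14  83  92  89  83
 103 174 172]
262 [112 112 115  77  63  36  15  14  13  16  15  13  14  18  86  91  91  92
  89  93 147]
264 [111  92  64  74  75  34  63  19  18  17  14  13  27  72  92  89  92  91
  91  91  92]
266 [ 75  39  66  75  53  36  22  19  20  19  14  14  66 154 110 102  91  91
  93  92  91]
268 [ 36  31  97  90  36  32  50  20  18  13  14  22  38 185 193 120 110  99
  91  91  92]
270 [ 88  49  66  61  25  15  15  14  12  15  13  66  39 183 192 196 174 166
 107  96  91]
272 [115 113  87  24  16  16  13  13  13  15  14  67  33 183 195 200 198 196
 194 162 105]
274 [114 114 111 101  63  60  82  80  64  17  14  68  81 149 193 199 197 196
 194 194 193]
276 [114 111 110 109 111 112 114 112 110 102  81  88 108 112 155 192 196 195
 195 193 200]
278 [110 110 110 111 112 114 110 112 110 113 110 110 111 114 113 111 151 195
 193 197 201]
280 [110 111 109 111 114 112 112 110 113 109 110 111 115 113 112 112 111 110
 196 202 199]
282 [112 109 111 114 112 113 110 113 110 111 110 113 115 112 112 110 112 111
 115 164 199]
284 [108 110 113 112 112 111 113 110 109 109 112 115 113 113 109 112 110 115
 116 114 114]
```

Emit:
send_rows:
  commands:
    - [0, 0, 0, 0, 0, 0.0015, 0]
    - [0, 0, 0, 0, 0, 0.0015, 0]

```text
clock: 11.85
position: [533.3, 92.3, 34.7]
ee_rot: [[1.0, -0.0, -0.0], [-0.0, -1.0, 0.0], [-0.0, -0.0, -1.0]]
force: [-0.6, -0.4, 0.5]
finger_gap: -0.0
finger_force: 0.0
```

Emit:
send_rows:
  commands:
    - [0, 0, 0, 0, 0, 0.0015, 0]
    - [0, 0, 0, 0, 0, 0.0015, 0]

```text
clock: 12.05
position: [533.3, 92.3, 33.2]
ee_rot: [[1.0, 0.0, -0.0], [0.0, -1.0, 0.0], [-0.0, -0.0, -1.0]]
force: [-1.7, -0.3, 0.1]
finger_gap: 0.0
finger_force: 0.0
```

Emit:
send_rows:
  commands:
    - [0, 0, 0, 0, 0, 0.001, 0]
    - [0, 0, 0, 0, 0, 0.001, 0]

```text
clock: 12.25
position: [533.3, 92.3, 32.2]
ee_rot: [[1.0, -0.0, -0.0], [-0.0, -1.0, 0.0], [-0.0, -0.0, -1.0]]
force: [-1.0, -0.2, -0.2]
finger_gap: 0.2
finger_force: 0.0
```

Emit:
send_rows:
  commands:
    - [0, 0, 0, 0, 0, 0.001, 0]
    - [0, 0, 0, 0, 0, 0.001, 0]

```text
clock: 12.45
position: [533.3, 92.3, 31.2]
ee_rot: [[1.0, 0.0, -0.0], [0.0, -1.0, 0.0], [-0.0, -0.0, -1.0]]
force: [-0.3, 0.2, 0.1]
finger_gap: 0.3
finger_force: 0.0
```

Emit:
send_rows:
  commands:
    - [0, 0, 0, 0, 0, 0.001, 0]
    - [0, 0, 0, 0, 0, 0.001, 0]

```text
clock: 12.65
position: [533.3, 92.3, 30.2]
ee_rot: [[1.0, 0.0, -0.0], [0.0, -1.0, 0.0], [-0.0, -0.0, -1.0]]
force: [-0.3, 0.5, 0.7]
finger_gap: -0.2
finger_force: 0.0
```

Emit:
send_rows:
  commands:
    - [0, 0, 0, 0, 0, 0.001, 0]
    - [0, 0, 0, 0, 0, 0.001, 0]

```text
clock: 12.85
position: [533.3, 92.3, 29.2]
ee_rot: [[1.0, -0.0, -0.0], [-0.0, -1.0, 0.0], [-0.0, -0.0, -1.0]]
force: [-0.3, -0.4, 1.3]
finger_gap: 0.0
finger_force: 0.0
```

Emit:
send_rows:
  commands:
    - [0, 0, 0, 0, 0, 0.001, 0]
    - [0, 0, 0, 0, 0, 0.001, 0]

```text
clock: 13.05
position: [533.3, 92.3, 28.2]
ee_rot: [[1.0, 0.0, -0.0], [0.0, -1.0, 0.0], [-0.0, -0.0, -1.0]]
force: [-0.1, -0.8, 0.3]
finger_gap: 0.1
finger_force: 0.0
```

Emit:
send_rows:
  commands:
    - [0, 0, 0, 0, 0, 0.001, 0]
    - [0, 0, 0, 0, 0, 0.001, 0]

```text
clock: 13.25
position: [533.3, 92.3, 27.2]
ee_rot: [[1.0, -0.0, -0.0], [-0.0, -1.0, 0.0], [-0.0, -0.0, -1.0]]
force: [-0.3, 0.2, -0.4]
finger_gap: 0.2
finger_force: 0.0
```

```bash
python3 -c "
from h import *
im=ctrl.grab_frame('side');p=ctrl.state()['position'];q=proj('side',p);print(p,q)
for dz in(20,25,30,35): print(dz,proj('side',p+[-11,0,dz]))
g=cv2.cvtColor(im,cv2.COLOR_RGB2GRAY)
for r in range(268,284): print(r,g[r,244:268])"
```

```text
[533.34322163  92.27235798  27.252856  ] [255.24171215 281.93642561]
20 [258.72214824 279.83862058]
25 [258.68458124 278.76652488]
30 [258.64676175 277.68741517]
35 [258.60868715 276.60122082]
268 [ 36  32  22  20  19  19  20  19  19  14  15  14  14  15  71  57 154 191
 193 168 120 110 110 114]
269 [ 44  45  37  26  21  20  20  20  16  14  15  13  17  34  38  50 159 190
 193 192 170 168 125 115]
270 [ 35  46  47  31  22  18  20  17  14  13  15  14  20  46  38  50 161 191
 193 193 197 199 175 168]
271 [ 19  27  35  23  18  17  17  15  15  14  14  28  50  51  39  74 180 193
 193 195 199 200 199 198]
272 [ 16  13  16  14  15  14  14  14  14  13  14  44  66  54  34  90 182 193
 195 198 200 199 198 197]
273 [ 16  13  13  13  14  13  13  14  17  15  13  50  68  62  32  76 180 194
 198 199 200 199 197 196]
274 [ 15  14  13  14  14  14  13  14  16  14  15  51  68  68  34  72 146 158
 193 200 199 198 197 196]
275 [ 14  13  14  15  13  15  14  15  14  14  16  44  66  68  36  92 110 112
 154 161 193 197 197 197]
276 [ 58  62  61  75  81  80  78  50  20  13  14  45  68  68  79 107 113 114
 113 113 187 196 196 196]
277 [100 102 100 109 113 112 109  93  66  33  21  59  69  83 106 112 114 115
 114 112 152 158 191 195]
278 [114 112 111 112 112 109 110 113 103  85  81  87  87 102 111 113 115 115
 113 112 111 112 151 188]
279 [113 111 112 112 110 111 112 113 110 110 110 107 104 111 113 114 114 113
 113 112 112 112 110 150]
280 [111 112 112 111 110 112 113 112 109 110 109 110 111 112 114 115 113 113
 112 112 111 111 111 112]
281 [111 112 111 110 111 113 112 110 110 110 110 111 112 113 116 113 113 112
 112 112 110 111 112 111]
282 [112 110 109 112 113 111 109 109 111 110 110 112 113 114 114 113 112 113
 112 111 110 112 111 110]
283 [112 110 111 112 113 110 109 110 110 109 112 113 114 114 113 113 112 112
 112 110 111 112 111 110]
```

Emit:
send_rows:
  commands:
    - [0, 0, 0, 0, 0, -0.012, 0]
    - [0, 0, 0, 0, 0.01, -0.012, 0]
    - [0, 0, 0, 0, 0.02, -0.012, 0]
    - [0, 0, 0, 0, 0.03, -0.012, 0]
    - [0, 0, 0, 0, 0.04, -0.012, 0]

```text
clock: 13.8
position: [533.2, 51.1, 39.3]
ee_rot: [[1.0, -0.0, -0.0], [-0.0, -1.0, 0.0], [-0.0, -0.0, -1.0]]
force: [0.3, 1.5, -0.1]
finger_gap: 0.3
finger_force: 0.3
```

```bash
python3 -c "
from h import *
strip()"
```

```text
strip n 38 [273.7 252.8] [269 250] [278 256] t 13.85 pos [533.2  49.9  39.2] F [ 0.55 -0.19  0.32]
```

Emit:
send_rows:
  commands:
    - [0, 0, 0, 0, 0.01, 0, 0]
    - [0, 0, 0, 0, 0.02, 0, 0]
    - [0, 0, 0, 0, 0.03, 0, 0]
    - [0, 0, 0, 0, 0.04, 0, 0]
    - [0, 0, 0, 0, 0.05, 0, 0]

```text
clock: 14.35
position: [533.4, 1.4, 39.3]
ee_rot: [[1.0, -0.0, -0.0], [-0.0, -1.0, 0.0], [-0.0, -0.0, -1.0]]
force: [-0.0, 0.5, -0.3]
finger_gap: -0.0
finger_force: 0.0
```

```bash
python3 -c "
from h import *
strip()"
```

```text
strip n 0    t 14.4 pos [5.336e+02 1.000e-01 3.930e+01] F [ 0.91 -0.93 -0.03]
```

The strip has left its upright position, so the flap swung down. The gripper reads about 33 mm lower than it really is, and I'll allow for that. On to the brush.

Emit:
send_rows:
  commands:
    - [0, 0, 0, 0, 0, -0.045, 0]
    - [0, 0, 0, 0, 0, -0.09, 0.04]
    - [0, 0, 0, 0, 0.02, -0.12, 0.085]
    - [0, 0, 0, 0, 0.065, -0.13, 0.085]
    - [0, 0, 0, 0, 0.11, -0.13, 0.085]

```text
clock: 14.9
position: [535.2, -109.0, 172.1]
ee_rot: [[1.0, 0.002, 0.005], [0.002, -1.0, -0.001], [0.005, 0.001, -1.0]]
force: [1.4, -0.1, -0.0]
finger_gap: 57.8
finger_force: 0.0
```

Emit:
send_rows:
  commands:
    - [0, 0, 0, 0, 0.045, 0, 0.085]
    - [0, 0, 6, 0, 0.09, 0, 0.085]
    - [0, 0, 13.2, 0, 0.135, 0, 0.085]
    - [0, 0, 13.2, 0, 0.18, 0, 0.085]
    - [0, 0, 13.2, 0, 0.225, 0, 0.085]

```text
clock: 15.4
position: [533.0, -334.6, 169.3]
ee_rot: [[0.973, -0.229, 0.0], [-0.229, -0.973, 0.0], [-0.0, -0.0, -1.0]]
force: [0.4, 0.6, -0.2]
finger_gap: 85.1
finger_force: 0.0
```

```bash
python3 -c "
from h import *
strip();go((530.1,-421.5,80),-13.2)
g=ctrl.grab_frame('top')[165:290,150:300,::-1];h=ctrl.grab_frame('side')[210:335,200:350,::-1]
cv2.imwrite('pics/b.png',g)
m=cv2.inRange(cv2.cvtColor(g,cv2.COLOR_BGR2HSV),(20,100,40),(35,255,255)); print(np.argwhere(m).mean(0)[::-1]+[150,165] if m.any() else None, m.sum()//255)
for a in(0,2.5): print(a,proj('top',(535,55-46*np.sin(a),58+46*np.cos(a))))"
```

```text
strip n 1 [264. 262.] [264 262] [264 262] t 15.45 pos [ 533.5 -342.8  169.5] F [ 1.56 -7.23 -0.3 ]
t 15.45 turn [ 0.34 -0.18 -0.16] shift mm [14.6 76.8 90. ] F [ 1.6 -7.2 -0.3] gap 84.8
[229.05952381 226.97619048] 84
0 [210.537743   222.88032346]
2.5 [229.50525449 227.27189596]
```

The flap is down: the strip is at (229,227) in the top view, which matches 2.5 rad.

Emit:
send_rows:
  commands:
    - [0, 0, 0, 0.008, 0.038, 0.0, 0.085]
    - [0, 0, 0, 0.0145, 0.0765, 0.02, 0.085]
    - [0, 0, 0, 0.0145, 0.0765, 0.05, 0.085]
    - [0, 0, 0, 0.0145, 0.0765, 0.07, 0.085]
    - [0, 0, 0, 0.0145, 0.0765, 0.07, 0.085]

```text
clock: 16.05
position: [527.8, -407.3, 95.8]
ee_rot: [[0.974, -0.228, -0.005], [-0.228, -0.974, 0.006], [-0.006, -0.004, -1.0]]
force: [0.1, 1.0, 0.1]
finger_gap: 84.8
finger_force: 0.0
```

```bash
python3 -c "
from h import *
go((530.1,-421.5,28),-13.2);print(ctrl.state()['position'])"
```

```text
t 16.05 turn [-0.25  0.36  0.02] shift mm [ 5.9 13.6 67.7] F [0.1 1.  0.1] gap 84.8
[ 527.8069209  -407.33136217   95.76206466]
```

Emit:
send_rows:
  commands:
    - [0, 0, 0, 0.006, 0.0135, 0.005, 0.085]
    - [0, 0, 0, 0.006, 0.0135, 0.03, 0.085]
    - [0, 0, 0, 0.006, 0.0135, 0.055, 0.085]
    - [0, 0, 0, 0.006, 0.0135, 0.067, 0.085]
    - [0, 0, 0, 0.006, 0.0135, 0.067, 0.085]

```text
clock: 16.55
position: [532.5, -424.6, 31.4]
ee_rot: [[0.974, -0.228, -0.001], [-0.228, -0.974, 0.001], [-0.002, -0.001, -1.0]]
force: [1.0, -0.2, -0.4]
finger_gap: 85.2
finger_force: 0.0
```

```bash
python3 -c "
from h import *
go((530.1,-421.5,28),-13.2);print(ctrl.state()['position'])"
```

```text
t 16.55 turn [-0.06  0.09  0.02] shift mm [-3.1 -2.5  3.4] F [ 1.  -0.2 -0.4] gap 85.2
[ 532.5074102  -424.62913717   31.39675471]
```

Emit:
send_rows:
  commands:
    - [0, 0, 0, -0.003, -0.0025, 0.003, 0.085]
    - [0, 0, 0, -0.003, -0.0025, 0.003, 0.05]
    - [0, 0, 0, -0.003, -0.0025, 0.003, 0.03]
    - [0, 0, 0, -0.003, -0.0025, 0.003, 0.01]
    - [0, 0, 0, -0.003, -0.0025, 0.003, 0.01]
  grip_force: 60

```text
clock: 17.05
position: [530.8, -422.2, 29.9]
ee_rot: [[0.974, -0.228, 0.001], [-0.228, -0.974, -0.001], [0.001, 0.0, -1.0]]
force: [-0.1, 0.7, 0.5]
finger_gap: 27.6
finger_force: 0.0
```

Emit:
send_rows:
  commands:
    - [0, 0, 0, 0, 0, 0, 0.01]
    - [0, 0, 0, 0, 0, 0, 0.01]
    - [0, 0, 0, 0, 0, 0, 0.01]

```text
clock: 17.35
position: [530.9, -422.2, 29.9]
ee_rot: [[0.974, -0.228, 0.001], [-0.228, -0.974, -0.001], [0.001, 0.0, -1.0]]
force: [0.3, 0.6, 5.5]
finger_gap: 22.7
finger_force: 59.6
```

Emit:
send_rows:
  commands:
    - [0, 0, 0, 0, 0, -0.015, 0.01]
    - [0, 0, 0, 0, 0, -0.045, 0.01]
    - [0, 0, 0, 0, 0, -0.08, 0.01]
    - [0, 0, 0, 0, 0, -0.115, 0.01]
    - [0, 0, 0, 0, 0, -0.14, 0.01]

```text
clock: 17.85
position: [530.9, -422.4, 172.3]
ee_rot: [[0.974, -0.228, 0.002], [-0.228, -0.974, -0.001], [0.002, 0.001, -1.0]]
force: [2.1, -0.7, -2.5]
finger_gap: 23.3
finger_force: 59.0
```

Emit:
send_rows:
  commands:
    - [0, 0, -4, -0.004, -0.03, 0, 0.01]
    - [0, 0, -9, -0.009, -0.075, 0, 0.01]
    - [0, 0, -13.2, -0.014, -0.12, 0, 0.01]
    - [0, 0, -13.2, -0.019, -0.17, 0, 0.01]
    - [0, 0, -13.2, -0.023, -0.21, 0, 0.01]

```text
clock: 18.35
position: [555.5, -209.5, 169.7]
ee_rot: [[1.0, 0.0, -0.0], [0.0, -1.0, 0.001], [-0.0, -0.001, -1.0]]
force: [0.7, -0.7, -2.2]
finger_gap: 22.9
finger_force: 59.0
```

Emit:
send_rows:
  commands:
    - [0, 0, 0, 0, -0.045, 0, 0.01]
    - [0, 0, 0, 0, -0.09, 0, 0.01]
    - [0, 0, 0, 0, -0.135, 0, 0.01]
    - [0, 0, 0, 0, -0.18, 0, 0.01]
    - [0, 0, 0, 0, -0.225, 0, 0.01]

```text
clock: 18.85
position: [555.5, 14.5, 169.9]
ee_rot: [[1.0, -0.0, -0.0], [-0.0, -1.0, 0.0], [-0.0, -0.0, -1.0]]
force: [0.3, 0.8, -1.1]
finger_gap: 22.8
finger_force: 59.0
```

```bash
python3 -c "
from h import *
go((560,251,150),0);print(ctrl.state()['position'])
for t in('brush_grip','brush_foot'):
  for n in('top','side'): print(t,n,[(np.round(r['pixel'],1),round(r['p'],2)) for r in ctrl.spot_point(n,t)[:2]])
cv2.imwrite('pics/b2.png',ctrl.grab_frame('side')[:,:,::-1]);print(ctrl.state()['position'])"
```

```text
t 18.85 turn [-0.    0.   -0.01] shift mm [   4.5 -236.5   19.9] F [ 0.3  0.8 -1.1] gap 22.8
[555.47104564  14.53634868 169.85815921]
brush_grip top [(array([450.9, 227.3]), 0.88), (array([137.7, 227. ]), 0.17)]
brush_grip side [(array([353.6, 151. ]), 0.89), (array([220.4, 314.4]), 0.67)]
brush_foot top [(array([433.5, 230.8]), 0.62)]
brush_foot side [(array([352.2, 162.3]), 0.89)]
[555.92039036  12.64782165 169.65589739]
```

```bash
python3 -c "
from h import *
np.set_printoptions(precision=1,suppress=True)
im={n:ctrl.grab_frame(n) for n in('top','side')}
p=ctrl.state()['position'];print(p, 'exp grip',proj('side',p+[0,0,33+12]),'foot',proj('side',p+[0,0,-22]))
for t in('brush_grip','brush_foot'):
  for n in('top','side'): print(t,n,[(np.round(r['pixel'],1),round(r['p'],2)) for r in ctrl.spot_point(n,t)[:2]])
a=cv2.resize(im['side'][110:310,180:380],None,fx=2.9,fy=2.9)
cv2.imwrite('pics/b3.png',a[:,:,::-1])"
```

```text
[556.1  11.7 169.5] exp grip [265.2 209.5] foot [265.4 227.3]
brush_grip top []
brush_grip side [(array([267.8, 213.2]), 0.84), (array([293.8, 167.6]), 0.6)]
brush_foot top []
brush_foot side []
```

View pics/b3.png

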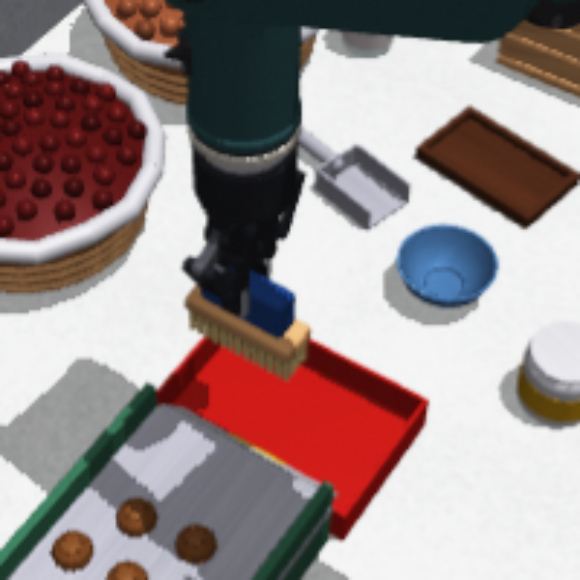

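The brush hangs level in the gripper, with its block from (190,290) to (308,330) in the crop. The rest is empty and the flap is down. I'll fit the brush offset in the grip numerically.

```bash
cat > fit.py <<'E'
from h import *
from scipy.optimize import least_squares
def fitbrush(im,verbose=1):
    p=np.array(ctrl.state()['position'])
    hsv=cv2.cvtColor(im,cv2.COLOR_RGB2HSV); x0,y0=[int(v) for v in proj('side',p)]
    m=np.zeros(hsv.shape[:2],np.uint8); sl=np.s_[y0-25:y0+40,x0-40:x0+40]
    m[sl]=cv2.inRange(hsv[sl],(10,60,60),(28,220,255))
    n,l,st,c=cv2.connectedComponentsWithStats(m); k=1+np.argmax(st[1:,4]); q=np.argwhere(l==k)[:,::-1].astype(float)
    dirs=[(np.cos(a),np.sin(a)) for a in np.radians([0,25,50,70,90,110,130,150,180])]
    obs=np.array([np.sort(q@d)[-1]+.0 for d in dirs])
    B=np.array([[sx*52,sy*18,z] for sx in(-1,1) for sy in(-1,1) for z in(26,43)]+[[sx*50,sy*16,0] for sx in(-1,1) for sy in(-1,1)])
    def f(v):
        c,s=np.cos(v[2]),np.sin(v[2]); R=np.array([[c,-s,0],[s,c,0],[0,0,1]])
        P=np.array([proj('side',p+[v[0],0,-22+v[1]]+R@b) for b in B]); return [(P@d).max()-o for d,o in zip(dirs,obs)]
    r=least_squares(f,[0,0,0]); print("area",st[k,4],"dx,dz,yaw",r.x.round(3),"res",r.fun.round(1))
E
python3 -c "
from fit import *
fitbrush(ctrl.grab_frame('side'))"
```

```text
area 533 dx,dz,yaw [ 1.729  5.601 -0.071] res [ 1.1  0.3 -0.3 -0.   0.2  0.5 -0.7  0.2  1.5]
```

Emit:
send_rows:
  commands:
    - [0, 0, 0, 0.002, -0.045, 0, 0.01]
    - [0, 0, 0, 0.004, -0.09, 0, 0.01]
    - [0, 0, 0, 0.004, -0.135, 0, 0.01]
    - [0, 0, 0, 0.004, -0.18, 0, 0.01]
    - [0, 0, 0, 0.004, -0.225, 0, 0.01]

```text
clock: 19.95
position: [560.1, 239.0, 169.3]
ee_rot: [[1.0, -0.001, 0.0], [-0.001, -1.0, 0.0], [0.0, -0.0, -1.0]]
force: [1.2, -0.3, -1.2]
finger_gap: 22.8
finger_force: 59.6
```

Emit:
send_rows:
  commands:
    - [0, 0, 0, 0, -0.007, 0, 0.01]
    - [0, 0, 0, 0, -0.011, 0.01, 0.01]
    - [0, 0, 0, 0, -0.011, 0.03, 0.01]
    - [0, 0, 0, 0, -0.011, 0.03, 0.01]

```text
clock: 20.35
position: [557.7, 246.5, 136.1]
ee_rot: [[1.0, -0.001, -0.006], [-0.001, -1.0, -0.002], [-0.006, 0.002, -1.0]]
force: [-0.4, -0.6, -0.9]
finger_gap: 23.3
finger_force: 59.8
```

```bash
python3 -c "
from fit import *
go((560,251,90),0);print(ctrl.state()['position']);fitbrush(ctrl.grab_frame('side'))"
```

```text
t 20.35 turn [ 0.14  0.34 -0.07] shift mm [ 2.6 -4.6 46.1] F [-0.4 -0.6 -0.9] gap 23.3
[557.65236656 246.54882009 136.1433014 ]
area 454 dx,dz,yaw [-5.106  6.909 -0.021] res [ 0.4  0.5  1.2  0.8  0.3 -0.3 -1.2 -0.9  4. ]
```

Emit:
send_rows:
  commands:
    - [0, 0, 0, 0.003, -0.003, 0.01, 0.01]
    - [0, 0, 0, 0.003, -0.003, 0.025, 0.01]
    - [0, 0, 0, 0.003, -0.003, 0.038, 0.01]
    - [0, 0, 0, 0.003, -0.003, 0.041, 0.01]
    - [0, 0, 0, 0.003, -0.003, 0.041, 0.01]

```text
clock: 20.9
position: [562.7, 251.4, 97.7]
ee_rot: [[1.0, -0.0, -0.001], [-0.0, -1.0, -0.0], [-0.001, 0.0, -1.0]]
force: [0.1, -0.6, -0.9]
finger_gap: 23.4
finger_force: 59.9
```

```bash
python3 -c "
from fit import *
go((561,251,84),0);print(ctrl.state()['position'],ctrl.state()['ft_torque'])"
```

```text
t 20.9 turn [ 0.02  0.07 -0.02] shift mm [-1.7  0.4 13.7] F [ 0.1 -0.6 -0.9] gap 23.4
[562.68175813 251.44200836  97.72386967] [-0.0042423  -0.05207706 -0.00523631]
```

Emit:
send_rows:
  commands:
    - [0, 0, 0, -0.002, 0, 0.004, 0.01]
    - [0, 0, 0, -0.002, 0, 0.008, 0.01]
    - [0, 0, 0, -0.002, 0, 0.011, 0.01]
    - [0, 0, 0, -0.002, 0, 0.011, 0.01]

```text
clock: 21.3
position: [560.7, 251.7, 87.0]
ee_rot: [[1.0, 0.0, -0.001], [0.0, -1.0, -0.0], [-0.001, 0.0, -1.0]]
force: [0.1, -0.2, -1.6]
finger_gap: 23.2
finger_force: 59.9
```

Emit:
send_rows:
  commands:
    - [0, 0, 0, 0, 0, 0.001, 0.01]
    - [0, 0, 0, 0, 0, 0.001, 0.01]

```text
clock: 21.5
position: [561.1, 251.8, 86.4]
ee_rot: [[1.0, 0.0, 0.0], [0.0, -1.0, 0.0], [0.0, -0.0, -1.0]]
force: [0.9, -0.4, -2.5]
finger_gap: 22.9
finger_force: 59.9
```

Emit:
send_rows:
  commands:
    - [0, 0, 0, 0, 0, 0.001, 0.01]
    - [0, 0, 0, 0, 0, 0.001, 0.01]

```text
clock: 21.7
position: [561.1, 251.8, 85.4]
ee_rot: [[1.0, -0.0, 0.0], [-0.0, -1.0, 0.0], [0.0, -0.0, -1.0]]
force: [0.7, 0.3, -1.8]
finger_gap: 22.6
finger_force: 59.9
```

Emit:
send_rows:
  commands:
    - [0, 0, 0, 0, 0.002, 0.0015, 0.01]
    - [0, 0, 0, 0, 0.012, 0.0015, 0.01]
    - [0, 0, 0, 0, 0.026, 0.0015, 0.01]
    - [0, 0, 0, 0, 0.04, 0.0015, 0.01]
    - [0, 0, 0, 0, 0.055, 0.0015, 0.01]

```text
clock: 22.2
position: [561.0, 195.2, 83.9]
ee_rot: [[1.0, -0.0, -0.0], [-0.0, -1.0, -0.0], [-0.0, 0.0, -1.0]]
force: [0.0, -0.7, -2.3]
finger_gap: 22.9
finger_force: 59.8
```

Emit:
send_rows:
  commands:
    - [0, 0, 0, 0, 0.015, 0, 0.01]
    - [0, 0, 0, 0, 0.03, 0, 0.01]
    - [0, 0, 0, 0, 0.045, 0, 0.01]
    - [0, 0, 0, 0, 0.06, 0, 0.01]
    - [0, 0, 0, 0, 0.075, 0, 0.01]

```text
clock: 22.7
position: [561.0, 120.5, 83.9]
ee_rot: [[1.0, -0.0, 0.0], [-0.0, -1.0, 0.0], [0.0, -0.0, -1.0]]
force: [-0.3, 0.2, -1.6]
finger_gap: 23.3
finger_force: 59.8
```

Emit:
send_rows:
  commands:
    - [0, 0, 0, 0, 0.015, 0, 0.01]
    - [0, 0, 0, 0, 0.03, 0, 0.01]
    - [0, 0, 0, 0, 0.045, 0, 0.01]
    - [0, 0, 0, 0, 0.06, 0, 0.01]
    - [0, 0, 0, 0, 0.075, 0, 0.01]

```text
clock: 23.2
position: [561.0, 45.5, 83.8]
ee_rot: [[1.0, 0.0, -0.0], [0.0, -1.0, 0.0], [-0.0, -0.0, -1.0]]
force: [0.4, -0.6, -1.0]
finger_gap: 22.9
finger_force: 59.8
```

Emit:
send_rows:
  commands:
    - [0, 0, 0, 0, 0.012, 0, 0.01]
    - [0, 0, 0, 0, 0.022, 0, 0.01]
    - [0, 0, 0, 0, 0.028, 0, 0.01]
    - [0, 0, 0, 0, 0.028, 0, 0.01]

```text
clock: 23.6
position: [561.1, 18.1, 83.8]
ee_rot: [[1.0, -0.001, 0.0], [-0.001, -1.0, 0.0], [0.0, -0.0, -1.0]]
force: [-0.3, -0.6, -1.6]
finger_gap: 22.8
finger_force: 59.9
```

```bash
cat > sh.py <<'E'
from h import *
def shells(n='side'):
    im=ctrl.grab_frame(n)
    for r in ctrl.recognise(n,'shell0')[:10]: print(n,np.round(r['pixel'],1),round(r['p'],2),"at bed",atz(n,r['pixel'],68)[:2].round(0),"at tray",atz(n,r['pixel'],14)[:2].round(0))
    h=cv2.cvtColor(im,cv2.COLOR_RGB2HSV); m=cv2.inRange(h,(5,90,30),(18,255,190)); m=cv2.morphologyEx(m,cv2.MORPH_OPEN,np.ones((3,3)))
    k,l,st,c=cv2.connectedComponentsWithStats(m)
    for i in range(1,k):
        w=atz(n,c[i],68)
        if 40<st[i,4]<400 and 420<w[0]<650 and -130<w[1]<300: print(n,"blob",st[i,4],c[i].round(0),"bed",w[:2].round(0),"tray",atz(n,c[i],14)[:2].round(0))
E
python3 -c "
from sh import *
s=ctrl.state();print(s['position'],s['force'],s['clock']);shells('side');shells('top')"
```

```text
[561.13775167  18.07699839  83.84805754] [-0.3413801  -0.6396856  -1.61375678] 23.6
side [260.9 291.2] 0.74 at bed [493. 125.] at tray [511. 100.]
side [247.2 320.4] 0.63 at bed [476. 205.] at tray [494. 184.]
side blob 256 [260. 245.] bed [571.  17.] tray [594. -14.]
side blob 41 [280. 259.] bed [507.  23.] tray [526.  -8.]
side blob 133 [261. 291.] bed [492. 126.] tray [510. 100.]
side blob 153 [244. 321.] bed [482. 209.] tray [500. 189.]
top [136.5 250.8] 0.8 at bed [485. 205.] at tray [488. 223.]
top [182.3 247.2] 0.65 at bed [491. 116.] at tray [494. 128.]
top [251.4 227.7] 0.61 at bed [529. -22.] at tray [534. -19.]
top [271.7 213. ] 0.44 at bed [558. -63.] at tray [566. -63.]
top blob 130 [268. 212.] bed [561. -56.] tray [569. -56.]
top blob 201 [252. 226.] bed [532. -22.] tray [537. -19.]
top blob 212 [180. 246.] bed [493. 120.] tray [496. 133.]
top blob 218 [137. 252.] bed [483. 204.] tray [485. 222.]
```

Three shells went over. Two remain on the bed, at about (483,204) and (492,121). Second pass, along the other rail.

Emit:
send_rows:
  commands:
    - [0, 0, 0, 0, 0, -0.03, 0.01]
    - [0, 0, 0, 0, 0, -0.06, 0.01]
    - [0, 0, 0, -0.02, -0.03, -0.065, 0.01]
    - [0, 0, 0, -0.04, -0.07, -0.065, 0.01]
    - [0, 0, 0, -0.055, -0.11, -0.065, 0.01]

```text
clock: 24.3
position: [504.9, 130.1, 149.3]
ee_rot: [[1.0, -0.001, 0.0], [-0.001, -1.0, 0.0], [0.0, -0.0, -1.0]]
force: [0.1, -0.2, -1.8]
finger_gap: 23.0
finger_force: 59.9
```

Emit:
send_rows:
  commands:
    - [0, 0, 0, 0, -0.045, 0, 0.01]
    - [0, 0, 0, 0, -0.09, 0, 0.01]
    - [0, 0, 0, 0, -0.118, 0, 0.01]
    - [0, 0, 0, 0, -0.123, 0.005, 0.01]
    - [0, 0, 0, 0, -0.123, 0.02, 0.01]

```text
clock: 24.8
position: [506.9, 253.8, 129.7]
ee_rot: [[1.0, 0.003, 0.003], [0.003, -1.0, 0.001], [0.003, -0.001, -1.0]]
force: [1.3, -1.1, -2.1]
finger_gap: 23.0
finger_force: 60.0
```

```bash
python3 -c "
from h import *
go((507,252,84),0);print(ctrl.state()['position'])"
```

```text
t 24.8 turn [-0.07 -0.17  0.17] shift mm [-0.   1.9 45.7] F [ 1.3 -1.1 -2.1] gap 23.0
[506.88119272 253.82557041 129.69896989]
```

Emit:
send_rows:
  commands:
    - [0, 0, 0, 0.001, 0, 0.012, 0.01]
    - [0, 0, 0, 0.001, 0.001, 0.028, 0.01]
    - [0, 0, 0, 0.001, 0.001, 0.04, 0.01]
    - [0, 0, 0, 0.001, 0.001, 0.045, 0.01]
    - [0, 0, 0, 0.001, 0.001, 0.045, 0.01]

```text
clock: 25.3
position: [506.5, 250.3, 83.1]
ee_rot: [[1.0, -0.001, -0.002], [-0.001, -1.0, -0.0], [-0.002, 0.0, -1.0]]
force: [-1.0, 0.2, -1.3]
finger_gap: 23.0
finger_force: 59.9
```

Emit:
send_rows:
  commands:
    - [0, 0, 0, 0, 0.005, 0, 0.01]
    - [0, 0, 0, 0, 0.016, 0, 0.01]
    - [0, 0, 0, 0, 0.03, 0, 0.01]
    - [0, 0, 0, 0, 0.045, 0, 0.01]
    - [0, 0, 0, 0, 0.06, 0, 0.01]

```text
clock: 25.8
position: [507.1, 189.1, 84.1]
ee_rot: [[1.0, -0.0, 0.0], [-0.0, -1.0, -0.0], [0.0, 0.0, -1.0]]
force: [-0.9, 0.2, -1.4]
finger_gap: 23.1
finger_force: 59.8
```

Emit:
send_rows:
  commands:
    - [0, 0, 0, 0, 0.015, 0, 0.01]
    - [0, 0, 0, 0, 0.03, 0, 0.01]
    - [0, 0, 0, 0, 0.045, 0, 0.01]
    - [0, 0, 0, 0, 0.06, 0, 0.01]
    - [0, 0, 0, 0, 0.075, 0, 0.01]

```text
clock: 26.3
position: [507.0, 114.5, 83.8]
ee_rot: [[1.0, -0.0, -0.0], [-0.0, -1.0, 0.0], [-0.0, -0.0, -1.0]]
force: [-0.3, 0.7, -1.5]
finger_gap: 23.2
finger_force: 59.9
```

Emit:
send_rows:
  commands:
    - [0, 0, 0, 0, 0.015, 0, 0.01]
    - [0, 0, 0, 0, 0.03, 0, 0.01]
    - [0, 0, 0, 0, 0.045, 0, 0.01]
    - [0, 0, 0, 0, 0.06, 0, 0.01]
    - [0, 0, 0, 0, 0.075, 0, 0.01]

```text
clock: 26.8
position: [507.1, 39.5, 83.8]
ee_rot: [[1.0, 0.0, 0.0], [0.0, -1.0, 0.0], [0.0, -0.0, -1.0]]
force: [0.5, -0.2, -2.0]
finger_gap: 23.1
finger_force: 59.9
```

Emit:
send_rows:
  commands:
    - [0, 0, 0, 0, 0.012, 0, 0.01]
    - [0, 0, 0, 0, 0.022, 0, 0.01]
    - [0, 0, 0, 0, 0.028, 0, 0.01]
    - [0, 0, 0, 0, 0.028, 0, 0.01]

```text
clock: 27.2
position: [507.1, 12.1, 83.8]
ee_rot: [[1.0, -0.001, 0.0], [-0.001, -1.0, 0.0], [0.0, -0.0, -1.0]]
force: [-0.5, 0.4, -2.2]
finger_gap: 23.0
finger_force: 60.0
```

```bash
python3 -c "
from sh import *
s=ctrl.state();print(s['position'],s['force'],s['clock']);shells('side');shells('top')"
```

```text
[507.13225426  12.11157139  83.83013573] [-0.53927157  0.42308574 -2.24888823] 27.2
side [269.9 265.2] 0.3 at bed [516.  53.] at tray [535.  24.]
side [299.6 246.7] 0.28 at bed [484. -35.] at tray [502. -69.]
side blob 348 [273. 251.] bed [534.  13.] tray [555. -18.]
top [269.3 213.7] 0.72 at bed [557. -58.] at tray [565. -58.]
top [255.3 251.3] 0.69 at bed [481. -29.] at tray [484. -27.]
top blob 144 [268. 212.] bed [561. -56.] tray [569. -55.]
top blob 95 [256. 254.] bed [476. -32.] tray [479. -30.]
```

Emit:
send_rows:
  commands:
    - [0, 0, 0, 0, 0, -0.03, 0.01]
    - [0, 0, 0, 0, 0, -0.065, 0.01]
    - [0, 0, 0, 0.005, 0.03, -0.09, 0.01]
    - [0, 0, 0, 0.01, 0.075, -0.09, 0.01]
    - [0, 0, 0, 0.015, 0.12, -0.09, 0.01]

```text
clock: 27.9
position: [523.2, -107.7, 175.3]
ee_rot: [[1.0, 0.003, 0.003], [0.003, -1.0, -0.001], [0.003, 0.001, -1.0]]
force: [0.9, 0.3, -2.0]
finger_gap: 22.9
finger_force: 60.0
```

Emit:
send_rows:
  commands:
    - [0, 0, 0, 0.002, 0.045, 0, 0.01]
    - [0, 0, 0, 0.004, 0.09, 0, 0.01]
    - [0, 0, 0, 0.006, 0.13, 0, 0.01]
    - [0, 0, 0, 0.008, 0.15, 0, 0.01]
    - [0, 0, 0, 0.008, 0.15, 0, 0.01]

```text
clock: 28.4
position: [530.6, -259.5, 173.6]
ee_rot: [[1.0, -0.002, 0.001], [-0.002, -1.0, -0.001], [0.001, 0.001, -1.0]]
force: [-0.7, -0.1, -2.0]
finger_gap: 23.1
finger_force: 59.9
```

```bash
python3 -c "
from sh import *
s=ctrl.state();print(s['position'],s['force'],s['clock']);shells('side');shells('top')"
```

```text
[ 530.56000056 -259.49742213  173.61470828] [-0.71740862 -0.08623213 -2.01576094] 28.4
side [299.8 261.4] 0.69 at bed [460.   2.] at tray [477. -30.]
side [283.7 257.7] 0.6 at bed [499.  15.] at tray [518. -16.]
side [276.4 239.9] 0.58 at bed [545. -20.] at tray [566. -54.]
side [276.2 254.7] 0.49 at bed [520.  18.] at tray [540. -13.]
side blob 104 [275. 240.] bed [547. -16.] tray [568. -49.]
side blob 124 [259. 245.] bed [573.  16.] tray [596. -15.]
side blob 336 [287. 258.] bed [493.  11.] tray [512. -21.]
top [250.1 226.8] 0.72 at bed [531. -19.] at tray [536. -16.]
top [252.8 254.9] 0.7 at bed [474. -24.] at tray [476. -22.]
top [267.8 216. ] 0.68 at bed [552. -55.] at tray [560. -54.]
top [376.7 230.1] 0.55 at bed [ 522. -276.] at tray [ 527. -291.]
top [252.7 203.2] 0.46 at bed [579. -24.] at tray [588. -22.]
top [250.8 238.7] 0.46 at bed [506. -20.] at tray [511. -18.]
top blob 187 [249. 201.] bed [584. -17.] tray [594. -14.]
top blob 129 [268. 212.] bed [561. -56.] tray [569. -55.]
```

All five shells now show in the tray and the bed is clear. Next I return the brush to the rest.

Emit:
send_rows:
  commands:
    - [0, 0, 4, 0, 0.03, 0, 0.01]
    - [0, 0, 8, 0, 0.07, 0, 0.01]
    - [0, 0, 11, 0, 0.11, 0, 0.01]
    - [0, 0, 11, 0, 0.145, 0, 0.01]
    - [0, 0, 11, 0, 0.159, 0, 0.01]

```text
clock: 29.1
position: [530.5, -417.9, 173.9]
ee_rot: [[0.982, -0.191, 0.0], [-0.191, -0.982, -0.001], [0.001, 0.001, -1.0]]
force: [-0.9, 0.1, -1.8]
finger_gap: 22.9
finger_force: 60.0
```

Emit:
send_rows:
  commands:
    - [0, 0, 0, 0, 0, 0.02, 0.01]
    - [0, 0, 0, 0, 0, 0.05, 0.01]
    - [0, 0, 0, 0, 0, 0.08, 0.01]
    - [0, 0, 0, 0, 0, 0.09, 0.01]
    - [0, 0, 0, 0, 0, 0.09, 0.01]

```text
clock: 29.6
position: [529.2, -413.6, 82.2]
ee_rot: [[0.982, -0.189, -0.003], [-0.189, -0.982, 0.003], [-0.004, -0.003, -1.0]]
force: [1.7, -0.0, -1.0]
finger_gap: 22.8
finger_force: 59.9
```

```bash
python3 -c "
from h import *
go((530,-419,32),-11);print(ctrl.state()['position'])"
```

```text
t 29.6 turn [-0.16  0.21  0.08] shift mm [ 2.   5.3 50.1] F [ 1.7 -0.  -1. ] gap 22.8
[ 529.23045232 -413.58545373   82.16228995]
```

Emit:
send_rows:
  commands:
    - [0, 0, 0, 0, 0, 0.015, 0.01]
    - [0, 0, 0, 0, 0, 0.032, 0.01]
    - [0, 0, 0, 0, 0, 0.044, 0.01]
    - [0, 0, 0, 0, 0, 0.046, 0.01]
    - [0, 0, 0, 0, 0, 0.046, 0.01]

```text
clock: 30.1
position: [530.1, -416.2, 37.8]
ee_rot: [[0.982, -0.191, -0.0], [-0.191, -0.982, 0.0], [-0.0, -0.0, -1.0]]
force: [0.3, -0.0, -0.3]
finger_gap: 22.9
finger_force: 59.9
```

Emit:
send_rows:
  commands:
    - [0, 0, 0, 0, 0, 0.001, 0.01]
    - [0, 0, 0, 0, 0, 0.002, 0.01]
    - [0, 0, 0, 0, 0, 0.003, 0.01]
    - [0, 0, 0, 0, 0, 0.003, 0.01]

```text
clock: 30.5
position: [530.1, -416.3, 35.0]
ee_rot: [[0.982, -0.191, 0.0], [-0.191, -0.982, -0.0], [0.0, 0.0, -1.0]]
force: [0.0, 0.2, -2.7]
finger_gap: 22.6
finger_force: 59.9
```

```bash
python3 -c "
from h import *
go((530,-419,31),-11);print(ctrl.state()['position'])"
```

```text
t 30.5 turn [ 0.   -0.01 -0.  ] shift mm [0.4 2.7 4. ] F [ 0.   0.2 -2.7] gap 22.6
[ 530.0906551  -416.28696066   34.96821449]
```

Emit:
send_rows:
  commands:
    - [0, 0, 0, 0, 0.001, 0.001, 0.01]
    - [0, 0, 0, 0, 0.001, 0.002, 0.01]
    - [0, 0, 0, 0, 0.001, 0.003, 0.01]
    - [0, 0, 0, 0, 0.001, 0.003, 0.01]

```text
clock: 30.9
position: [529.7, -417.0, 31.5]
ee_rot: [[0.982, -0.191, -0.0], [-0.191, -0.982, 0.0], [-0.0, -0.0, -1.0]]
force: [0.2, 0.7, -2.0]
finger_gap: 23.1
finger_force: 59.9
```

Emit:
send_rows:
  commands:
    - [0, 0, 0, 0, 0, 0.001, 0.01]
    - [0, 0, 0, 0, 0, 0.001, 0.01]
    - [0, 0, 0, 0, 0, 0.001, 0.01]

```text
clock: 31.2
position: [529.8, -417.1, 30.8]
ee_rot: [[0.982, -0.191, -0.0], [-0.191, -0.982, 0.0], [-0.0, -0.0, -1.0]]
force: [-0.1, 0.4, -1.7]
finger_gap: 22.7
finger_force: 59.9
```

Emit:
send_rows:
  commands:
    - [0, 0, 0, 0, 0, 0.0007, 0.01]
    - [0, 0, 0, 0, 0, 0.0007, 0.01]
    - [0, 0, 0, 0, 0, 0.0007, 0.01]

```text
clock: 31.5
position: [529.8, -417.2, 30.1]
ee_rot: [[0.982, -0.191, 0.0], [-0.191, -0.982, 0.0], [0.0, -0.0, -1.0]]
force: [0.4, 0.4, -1.6]
finger_gap: 22.9
finger_force: 59.9
```

Emit:
send_rows:
  commands:
    - [0, 0, 0, 0, 0, 0.0005, 0.01]
    - [0, 0, 0, 0, 0, 0.0005, 0.01]
    - [0, 0, 0, 0, 0, 0.0005, 0.01]

```text
clock: 31.8
position: [529.9, -417.2, 30.0]
ee_rot: [[0.982, -0.191, 0.0], [-0.191, -0.982, -0.0], [0.0, 0.0, -1.0]]
force: [-0.8, 1.6, 4.0]
finger_gap: 23.2
finger_force: 60.5
```

Emit:
send_rows:
  commands:
    - [0, 0, 0, 0, 0, 0.0005, 0.01]
    - [0, 0, 0, 0, 0, 0.0005, 0.01]
    - [0, 0, 0, 0, 0, 0.0005, 0.01]

```text
clock: 32.1
position: [529.9, -417.2, 30.0]
ee_rot: [[0.982, -0.191, 0.0], [-0.191, -0.982, -0.0], [0.0, 0.0, -1.0]]
force: [-2.5, 2.9, 7.6]
finger_gap: 23.0
finger_force: 61.2
```

Emit:
send_rows:
  commands:
    - [0, 0, 0, 0, 0, -0.0005, 0.022]
    - [0, 0, 0, 0, 0, -0.0005, 0.03]
    - [0, 0, 0, 0, 0, -0.0005, 0.05]
    - [0, 0, 0, 0, 0, -0.0005, 0.085]
    - [0, 0, 0, 0, 0, -0.0005, 0.085]
  grip_force: 20

```text
clock: 32.6
position: [529.9, -417.2, 29.4]
ee_rot: [[0.982, -0.191, -0.0], [-0.191, -0.982, 0.0], [-0.0, -0.0, -1.0]]
force: [-0.0, -0.2, -0.1]
finger_gap: 72.1
finger_force: 0.0
```

Emit:
send_rows:
  commands:
    - [0, 0, 0, 0, 0, 0, 0.085]
    - [0, 0, 0, 0, 0, -0.01, 0.085]
    - [0, 0, 0, 0, 0, -0.03, 0.085]
    - [0, 0, 0, 0, 0, -0.065, 0.085]
    - [0, 0, 0, 0, 0, -0.1, 0.085]

```text
clock: 33.1
position: [529.5, -416.9, 130.8]
ee_rot: [[0.982, -0.191, -0.001], [-0.191, -0.982, 0.001], [-0.001, -0.001, -1.0]]
force: [0.7, 0.1, 0.3]
finger_gap: 84.8
finger_force: 0.0
```

Emit:
send_rows:
  commands:
    - [0, 0, 0, -0.04, 0, -0.03, 0.085]
    - [0, 0, 0, -0.085, 0, -0.04, 0.085]
    - [0, 0, 0, -0.13, 0, -0.04, 0.085]
    - [0, 0, 0, -0.15, 0, -0.04, 0.085]
    - [0, 0, 0, -0.15, 0, -0.04, 0.085]

```text
clock: 33.6
position: [380.0, -387.6, 170.6]
ee_rot: [[0.981, -0.193, -0.001], [-0.193, -0.981, 0.0], [-0.001, -0.0, -1.0]]
force: [1.0, -0.1, 0.2]
finger_gap: 85.1
finger_force: 0.0
```

```bash
python3 -c "
from sh import *
s=ctrl.state();print(s['position'],s['force'],s['clock'],s['finger_gap']);shells('side');shells('top')
for t in('brush_grip','brush_foot','rest_floor','bowl','scoop','flap_top'):
  r=[ctrl.spot_point(n,t) for n in('top','side')]
  print(t,[[(np.round(x['pixel'],1).tolist(),round(x['p'],2)) for x in v[:2]] for v in r])
im=cv2.cvtColor(ctrl.grab_frame('top'),cv2.COLOR_RGB2HSV)
m=np.zeros(im.shape[:2],np.uint8); m[190:265,405:470]=cv2.inRange(im[190:265,405:470],(100,120,60),(125,255,255))
p=np.argwhere(m)[:,::-1]; w=np.array([atz('top',q,86)[:2] for q in p]); e=np.linalg.eigh(np.cov(w.T))[1][:,1]
print(len(p),w.mean(0),np.degrees(np.arctan2(e[1],e[0])),cv2.minAreaRect(w.astype(np.float32)))
g=ctrl.grab_frame('top')[165:290,150:300];m=cv2.inRange(cv2.cvtColor(g,cv2.COLOR_RGB2HSV),(20,100,40),(35,255,255)); print(np.argwhere(m).mean(0)[::-1]+[150,165])"
```

```text
[ 379.97147    -387.55956296  170.55205242] [ 1.00564781 -0.10880676  0.16723424] 33.6 85.10306740603147
side [259.5 246.1] 0.68 at bed [570.  20.] at tray [592. -11.]
side [287.6 256.5] 0.56 at bed [493.   7.] at tray [512. -25.]
side [336.6 200. ] 0.51 at bed [ 482. -225.] at tray [ 499. -269.]
side [274.9 255.9] 0.5 at bed [521.  23.] at tray [540.  -8.]
side [276.5 241.3] 0.48 at bed [542. -17.] at tray [563. -50.]
side blob 102 [275. 240.] bed [547. -17.] tray [568. -50.]
side blob 121 [259. 245.] bed [573.  17.] tray [596. -14.]
side blob 341 [287. 258.] bed [493.  11.] tray [511. -21.]
top [268.6 215.6] 0.76 at bed [553. -57.] at tray [560. -56.]
top [250.1 203.3] 0.73 at bed [579. -19.] at tray [588. -16.]
top [252.6 254.2] 0.72 at bed [475. -24.] at tray [477. -21.]
top [250.8 225.7] 0.68 at bed [533. -20.] at tray [539. -18.]
top [387.4 178.4] 0.52 at bed [ 629. -304.] at tray [ 642. -320.]
top [253.4 240.3] 0.47 at bed [503. -26.] at tray [507. -23.]
top blob 183 [249. 201.] bed [584. -16.] tray [594. -13.]
top blob 141 [268. 212.] bed [561. -56.] tray [568. -56.]
brush_grip [[([446.5, 226.3], 0.88), ([247.9, 225.8], 0.68)], [([357.0, 153.0], 0.65), ([330.7, 208.0], 0.3)]]
brush_foot [[([432.1, 229.5], 0.76), ([248.7, 239.4], 0.55)], [([351.6, 165.1], 0.77), ([268.0, 263.4], 0.32)]]
rest_floor [[([433.9, 226.8], 0.74), ([254.5, 244.1], 0.55)], [([352.8, 165.7], 0.83), ([235.8, 318.2], 0.62)]]
bowl [[([358.8, 245.8], 0.8), ([250.0, 242.8], 0.59)], [([328.9, 206.5], 0.58)]]
scoop [[([382.7, 167.8], 0.78), ([433.6, 229.2], 0.7)], [([293.6, 169.2], 0.84), ([277.9, 255.9], 0.57)]]
flap_top [[([229.2, 229.7], 0.92), ([267.4, 210.1], 0.62)], [([260.9, 244.3], 0.57), ([267.6, 264.5], 0.48)]]
445 [ 529.53257812 -417.97661507] 168.31153507289983 ((530.0328369140625, -417.95928955078125), (22.891475677490234, 78.80270385742188), 78.53227996826172)
[235.08823529 226.47058824]
```

```bash
python3 -c "
from workcell import ctrl
print(ctrl.sign_off())"
```

```text
the job is handed in; nothing more can be done
None
```

I handed the job in at about 34 s of the 72 s: the flap is down, all five shells are in the red tray, and the brush stands bristles-down and lengthwise in its rest, with the bowl and scoop where they stood; the flap took several passes because the gripper's reported height was about 33 mm too low.

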